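# Present the witness coupon under the bench magnifier

## Task

Set up the bench magnifier and show it the witness coupon: hang the magnifier by its eye on the spigot of its stand, fully down on the collar, and let go of it. Then take the notched coupon out of its wooden block by its plain end and hold it under the hung lens, touching neither lens nor stand: the labelled end (the one with the notched corner) below the glass, a few centimetres to a hand's width down, with the label turned up, tipped back at least 45 degrees from upright. Finish while still holding it there in the gripper; leave the other things on the bench alone.

Things in the scene. Friction and masses are not known exactly. Their poses are not given: they have to be found in the camera images.
- magnifier: Loose bench magnifier lying flat on the bench, 184 mm long, 0.16 kg: steel hub with an eye, straight bar (14 mm wide, 16 mm high, free for 45 mm), round lens frame (72 mm across, 12 mm high), level undersides. Origin: middle of the bar, underside, within 15 mm of the centre of mass; x along the bar to the lens, z up. Eye axis at x = -55 mm, lens axis at x = +60 mm. Take it by the bar.
- lens_eye (a point): Centre of the eye at the underside of the magnifier's hub; the hub is 35 mm across and 36 mm high, its bore 16 mm wide and open right through along the magnifier's z.
- lens_glass (a point): Centre of the lens glass (60 mm across), 6 mm above the magnifier's underside; axes as the magnifier's.
- magnifier_stand: Fixed stand: round foot 100 mm across, post 17 mm thick, collar 32 mm across with its top 220 mm above the bench, and above it a spigot 14 mm thick and 50 mm high, the last 14 mm tapering to a 5 mm nose. Origin: centre of the foot on the bench, z up. The magnifier hangs with its eye over the spigot, hub on the collar, pointing any way; only friction keeps it from swinging.
- stand_seat (a point): Centre of the collar's top, where the underside of the magnifier's hub rests. In the play of its bore the hung magnifier sags up to 6 degrees.
- coupon_block: Fixed wooden block 92 x 40 x 31 mm with an 11 mm slot along its length (its x axis), slot floor 10 mm above the bench. Origin: centre of its underside. It may stand at any yaw.
- coupon: Aluminium coupon 140 x 8 x 50 mm, 0.15 kg, standing on its long edge in the block's slot, the upper 29 mm free. Origin: middle of its lower long edge; x along it to the labelled end, z up as it stands. A 10 x 10 mm square notch in the top corner marks the labelled (+x) end. Looking from the plain end to the notched end, notch on top, the label is on the right-hand (-y) face.
- coupon_label (a point): Centre of the label (matt field 36 x 34 mm) on the coupon's -y face, 47 mm from the coupon's middle towards the notched end, 21.5 mm above its lower edge. Its z axis points straight out of the label, its x axis towards the notched end.
- blank_coupon: Bystander: plain aluminium coupon without notch, 140 x 50 x 8 mm, lying flat. Origin: centre of its underside.
- pipe_joint_7: Bystander: grey cast pipe joint, 69 x 40 x 45 mm. Origin: centre of its underside.
- angle_bracket: Bystander: small steel angle bracket, 30 x 36 x 38 mm. Origin: centre of its underside.
- marker_pen: Bystander: white and black marker pen, 17 x 135 x 16 mm, lying. Origin: centre of its underside.
- frame_post (a point): Top end of the fixed upright post (28 mm thick, 0.315 m high, standing on the bench) of the pipe frame, which stands between the coupon's block and the magnifier; the frame's lying pipes are about 35 mm high. Keep clear of it when crossing.

How it is judged (in metres and radians):
On the way, in this order (a step that is already met when the one before it is completed fails the run):
1. the magnifier hangs on the spigot, hub down on the collar, and is let go while the coupon still stands in its block (distance between lens_eye and stand_seat below 0.006 m and angle between magnifier's own z axis and vertical below 0.15 rad and contact force between each of the arm, the fingers and magnifier below 0.1 N and linear speed of magnifier below 0.03 m/s and distance of coupon from where it was at the start of the episode below 0.02 m), for 0.2 s.
2. the coupon is lifted clear of its block in the gripper (height (world z) of coupon above 0.05 m and contact force between the fingers and coupon above 1 N and contact force between coupon and coupon_block below 0.1 N), for 0.2 s.
At the end, for the whole second after the job is handed in: Magnifier hung (eye within 6 mm of its seat, bar within 0.15 rad of level), untouched; coupon at rest, gripped over 50 mm from its label, touching only the fingers, label centre within 30 mm of the lens axis, 25 to 115 mm below the glass, label normal within 0.96 rad (55 degrees) of straight up (distance between lens_eye and stand_seat below 0.006 m and angle between magnifier's own z axis and vertical below 0.15 rad and linear speed of each of magnifier, coupon below 0.03 m/s and contact force between each of the arm, the fingers, coupon and magnifier below 0.1 N and horizontal distance between coupon_label and lens_glass below 0.03 m and z of coupon_label in the frame of lens_glass between -0.115 and -0.025 m and angle between coupon_label's own z axis and vertical below 0.96 rad and contact force between the fingers and coupon above 1 N and contact force between coupon and magnifier_stand below 0.1 N and contact force between coupon and coupon_block below 0.1 N and distance between the grasp point and coupon_label above 0.05 m); the arm keeps its last pose, push and grip.
It fails at once if a bystander (blank coupon, pipe joint, angle bracket, marker pen) is pushed more than 30 mm away (distance of any of blank_coupon, pipe_joint_7, angle_bracket, marker_pen from where it was at the start of the episode above 0.03 m).
It also fails if it takes over 72 s, if anything falls off the work surface, if the arm or the gripper's body presses on something with over 40 N, if the wrist force passes 120 N, or if a joint passes its speed limit or range.

## Robot

A 7-joint arm with a two-finger parallel gripper is mounted at the origin on the work surface; the furniture and walls round the work are solid. World frame = base frame: x ahead of the robot, y to its left, z up, the work surface at z = 0. Lengths are in mm, angles in rad, forces in N, time in s.
With the tool pointing down it reaches from about 400 to 875 mm from the base axis. Payload 4.4 kg.
Tool frame: the origin (TCP) lies midway between the tips of the shut fingers; the grasp point (between the pads) lies 19 mm behind it; z points along the fingers, y is the line along which they close (so a half turn about z gives the same grasp; the last joint's range is limited). The gripper opens to 85 mm and grips with 20 to 120 N. Pads are 22 mm wide; open, the fingers measure 114 mm over their backs; the gripper's body (76 mm by 85 mm) begins 54 mm behind the grasp point. The pads swing forward as they close: fully open they stand 13 mm farther back than shut.
Start: joints at [-1.281, 0.628, 0.038, 1.517, -0.027, 0.996, -0.02], TCP at [226.397, 609.313, 196.113] pointing down, gripper open.
Joint ranges: [-3.06, 3.06], [-0.37, 2.12], [-1.25, 1.32], [0.18, 2.47], [-1.1, 4.24], [0.23, 1.98], [-2.94, 2.94]. Speed limits (rad/s): [2.57, 2.57, 3.14, 3.14, 3.14, 3.14, 3.14].

## Interface

Orientations are given as [roll, pitch, yaw] about the fixed x, y, z axes, in that order (R = Rz(yaw) Ry(pitch) Rx(roll)).
In Python, from cell import readout, optics, order gives the robot as it stands.
- The arm moves only by the shell command python3 -m jog 'ROWS'. ROWS is a JSON object of lists of equal length, an entry for each row: "claw": the opening, from 0 (shut) to 1 (fully open); "xyz": the shift along the tool's x, y, z each as a share of 0.1 m, from -1 to 1, a list of three; "twist": the turn, a rotation vector about the tool's x, y, z each as a share of 180 degrees, from -1 to 1, a list of three. A call has 1 to 12 rows; each row shifts and turns the commanded pose from where the row before left it, along the tool's axes as they then stand; what a row does not reach is not made up. A row lasts 1/8 s, in which the tool goes at most 62.5 mm and 10.7 degrees, less where a joint would pass 70% of its speed; a pose out of reach is approached as far as the arm can. A call with a number of a shift or a turn outside -1 to 1 is refused whole. A call with a gripper value outside its range is refused whole. The fingers move at their own pace and stop on an object; the grip force is fixed at half the most. Time passes only in rows, so rows that do not move let the fingers close. It gives the time, the measured TCP pose, the force, the opening and the grip force at its end, in the units of the state.
- readout.read_state(): the state, without advancing time (a new reading comes with each control period).
- optics.get_image(name): name is "side" or "top"; returns a dict with "color" (400x640x3 uint8, red, green, blue), "fovy" (degrees; the focal length in pixels is half the picture's height over the tangent of half this angle, whatever the lens; pixels are square), "cx", "cy" (the principal point, pixels), "view" (4x4, takes a point from world to camera coordinates). Camera axes: x right, y up, looking along -z (the intrinsics and any distortion apply to the point x, -y, -z); pixel columns grow to the right and rows downward; lengths in mm; the calibration is good to about 2 mm. A picture is of the moment at which its call begins. There is no depth.
- order.finish_job(): hands the job in; it is judged then, once.
Trained networks look in the newest picture that a camera, given by its name, has taken for a name from the list of things; names that differ only in an ending like _2 or _b are one class to them, and where a whole thing is asked for, a point or a joint stands for the part that bears it (a point fixed in the world has none). Each returns a list of dicts, best first, with "score" (0 to 1); they miss things now and then, are a little off and sometimes report something else, mostly with a low value. They report only what shows in the picture. A call takes as long as a camera call.
- optics.boxes_of(camera, label): "rect" ([left, top, width, height] in pixels, round what is visible of it).
The state is a dict: "clock": time; "qpos": joint angles; "qd": joint speeds; "tau": joint torques, N m; "eef_pos": TCP position; "tool_rot": TCP orientation; "force": force on the tool from outside, world axes, zero at the start; "torque": the same for the moment, N m; "width": finger opening in mm; "gripper_force": force on a finger pad.
Only numpy, scipy, OpenCV 4.12 (cv2) and the standard library are available. Lean on these libraries where they do the work, as an engineer would, in place of code of your own. Each camera call takes 0.05 s, during which the arm holds its last target. There are 200 camera calls.

## Working session

There is one attempt and no reset: what is moved stays moved. The work goes in short steps, Python scripts to look and compute and a shell command to move; the robot and the scene stay as the last step left them, time stands still between calls to the robot, and variables do not carry over. Pictures are saved under pics/ and viewed, at most 10 in all, crops included, and the job is handed in when it is done.

```bash
mkdir -p pics; ls
python3 - <<'E'
from cell import readout, optics
import cv2, numpy as np
s=readout.read_state(); print(s)
for n in ("side","top"):
    im=optics.get_image(n); cv2.imwrite(f"pics/{n}0.png",im["color"][:,:,::-1])
    print(n,im["fovy"],im["cx"],im["cy"],im.keys()); print(np.round(im["view"],4).tolist())
    for l in ["magnifier","lens_eye","lens_glass","magnifier_stand","coupon_block","coupon","coupon_label","blank_coupon","pipe_joint_7","angle_bracket","marker_pen","frame_post"]:
        try: print(l,[(np.round(d["rect"]).tolist(),round(d["score"],2)) for d in optics.boxes_of(n,l)[:2]])
        except Exception as e: print(l,e)
E
```

```text
pics
{'clock': 0.0, 'qpos': array([-1.28078812,  0.62931969,  0.03843435,  1.51843712, -0.02703189,
        0.99629928, -0.02000154]), 'qd': array([ 0.00084603,  0.00026324, -0.00076844, -0.00101431, -0.00017767,
        0.00055266, -0.00089044]), 'tau': array([ 1.21529803e-03, -5.63410842e+01,  1.22691169e+00, -1.93440932e+01,
        1.10883848e-02,  1.02746522e-02,  4.60771858e-06]), 'eef_pos': array([226.13317899, 608.61727727, 195.18404997]), 'tool_rot': array([-3.13964656e+00, -5.36170347e-06,  2.78577013e+00]), 'force': array([-0.61594072, -0.93932405,  0.71549894]), 'torque': array([-0.0124109 ,  0.01861417,  0.04715558]), 'gripper_force': 0.0, 'width': 85.60028988573069}
side 56.643914190745 317.0417214141585 194.16632186994724 dict_keys(['color', 'fovy', 'cx', 'cy', 'view'])
[[0.9805, -0.1955, 0.0204, -445.6287], [0.0924, 0.5504, 0.8298, -234.4642], [-0.1734, -0.8117, 0.5577, -1151.2228], [0.0, 0.0, 0.0, 1.0]]
magnifier [([306.0, 201.0, 39.0, 27.0], 0.75)]
lens_eye [([308.0, 200.0, 39.0, 29.0], 0.72)]
lens_glass []
magnifier_stand [([309.0, 126.0, 19.0, 63.0], 0.56)]
coupon
[... 894 characters left out ...]
96)]
lens_eye [([264.0, 170.0, 51.0, 38.0], 0.69)]
lens_glass [([270.0, 169.0, 45.0, 38.0], 0.73)]
magnifier_stand [([190.0, 161.0, 40.0, 35.0], 0.57)]
coupon_block [([405.0, 198.0, 31.0, 28.0], 0.66)]
coupon [([404.0, 202.0, 39.0, 18.0], 0.57)]
coupon_label [([399.0, 201.0, 45.0, 22.0], 0.55)]
blank_coupon [([318.0, 223.0, 44.0, 24.0], 0.94), ([266.0, 167.0, 50.0, 42.0], 0.24)]
pipe_joint_7 [([228.0, 216.0, 25.0, 18.0], 0.86)]
angle_bracket [([251.0, 157.0, 16.0, 12.0], 0.47)]
marker_pen [([431.0, 227.0, 24.0, 42.0], 0.6)]
frame_post it knows: angle_bracket, blank_coupon, coupon, coupon_block, coupon_label, lens_eye, lens_glass, magnifier, magnifier_stand, marker_pen, pipe_joint, stand_seat
```

Run:
```python
import cv2
a=cv2.imread("pics/top0.png")[140:280,170:470]; cv2.imwrite("pics/top0c.png",cv2.resize(a,None,fx=2.66,fy=2.66,interpolation=cv2.INTER_CUBIC))
a=cv2.imread("pics/side0.png")[100:360,200:440]; cv2.imwrite("pics/side0c.png",cv2.resize(a,None,fx=2.3,fy=2.3,interpolation=cv2.INTER_CUBIC))
```

```text
(no output)
```

View pics/top0c.png

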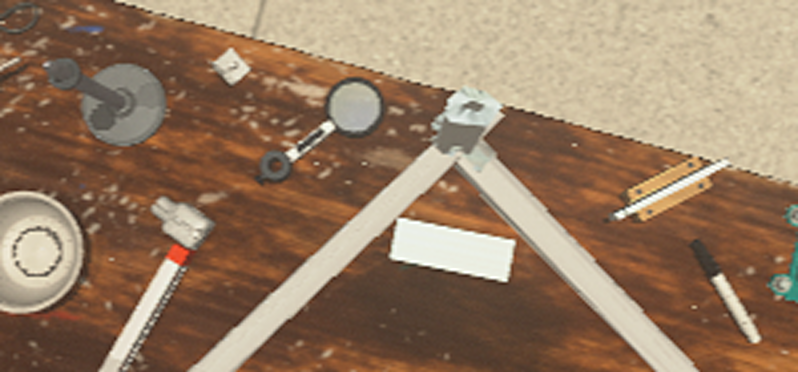

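View pics/side0c.png

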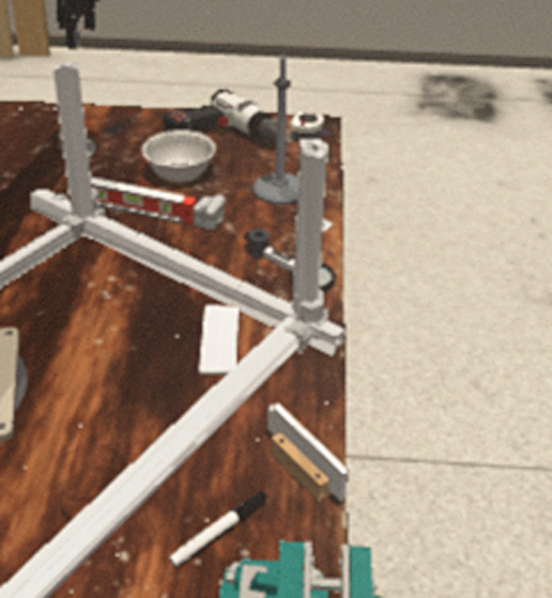

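Run:
```python
import cv2, numpy as np
a=cv2.imread("pics/top0.png"); b=cv2.imread("pics/side0.png")
f=lambda i,x,y,w,h,s: cv2.resize(i[y:y+h,x:x+w],(w*s,h*s),interpolation=cv2.INTER_CUBIC)
# top coupon 60x35 , side coupon 50x50; top mag , top stand
A=f(a,392,190,66,46,6); B=f(b,306,264,50,60,6)[:360,:300]
C=f(a,256,160,66,50,6);D=f(b,298,190,50,45,6)
h=np.zeros((600,700,3),np.uint8)
h[:276,:396]=A; h[:360-60,400:700]=B[:300]; h[300:600,:396]=C; h[300:570,400:700]=D
cv2.imwrite("pics/zoom.png",h)
```

```text
(no output)
```

View pics/zoom.png

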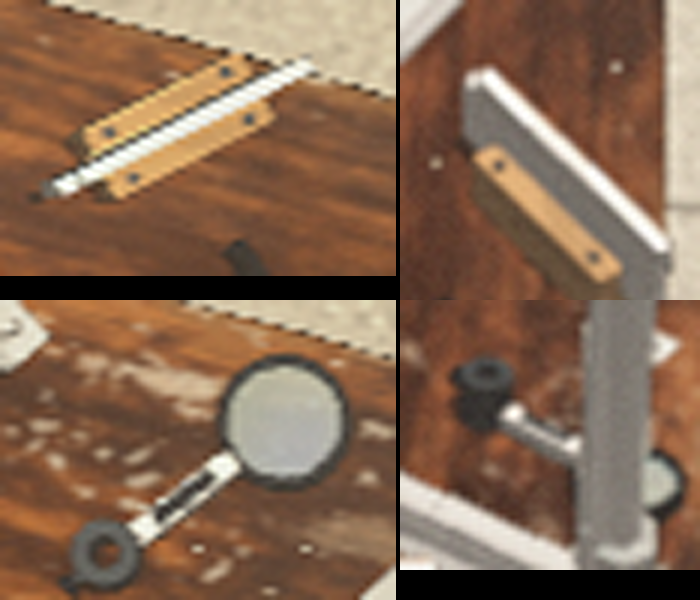

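```bash
cat > h.py <<'E'
import numpy as np, cv2
from scipy.optimize import least_squares
from scipy.spatial.transform import Rotation as R
CAM={"side":(56.643914190745,317.0417,194.1663),"top":(54.91636292818627,321.0044,199.4926)}
from cell import readout, optics
V={}
def views():
    for n in CAM:
        V[n]=optics.get_image(n)
    return V
import pickle,os
if os.path.exists("v.pkl"): V=pickle.load(open("v.pkl","rb"))
else:
    pickle.dump({n:dict(view=v["view"],fovy=v["fovy"],cx=v["cx"],cy=v["cy"]) for n,v in views().items()},open("v.pkl","wb"))
def proj(n,p):
    v=V[n]; p=np.atleast_2d(p); c=p@v["view"][:3,:3].T+v["view"][:3,3]
    f=200/np.tan(np.radians(v["fovy"]/2))
    return np.c_[v["cx"]+f*c[:,0]/-c[:,2], v["cy"]-f*c[:,1]/-c[:,2]]
def tri(s,t):
    r=least_squares(lambda p:np.r_[proj("side",p)[0]-s,proj("top",p)[0]-t],[600,0,50])
    return r.x.round(1),np.abs(r.fun).max().round(2)
def atz(n,px,z):
    r=least_squares(lambda p:proj(n,[p[0],p[1],z])[0]-px,[600,0]); return r.x.round(1)
E
python3 - <<'E'
from h import *
print("cams",[(n,(-V[n]["view"][:3,:3].T@V[n]["view"][:3,3]).round()) for n in V])
print("eye",tri((312.5,202.2),(273.5,202.5)),atz("top",(273.5,202.5),36))
print("lens top z12",atz("top",(303.5,180.3),12))
print("nose",tri((323,125.2),(193.3,166.3)),"foot",tri((320.4,181.7),(216.2,179.5)),atz("top",(216.2,179.5),5))
print("post",tri((315/2.3+200,147/2.3+100),(475/2.66+170,100/2.66+140)))
cl=atz("top",(401.2,221.3),60);cr=atz("top",(444,200.8),60);print("coupon",cl,cr,np.linalg.norm(cr-cl))
print("near top end",tri((350.7,305.7),(444,200.8)),"far", tri((317.3,277.3),(401.2,221.3)))
for n in ("pipe_joint","marker","bracket"):pass
print("blank",atz("top",(340,235),4),"pen",atz("top",(443,248),8),"brk",atz("top",(258,164),19),"pj",atz("top",(241,223),20))
E
```

```text
cams [('side', array([ 259., -893.,  846.])), ('top', array([ 386.,   87., 1212.]))]
eye (array([482.6, 238.4,  33.8]), np.float64(0.28)) [481.8 238.2]
lens top z12 [554.  147.9]
nose (array([552.7, 408.5, 269.8]), np.float64(0.25)) foot (array([556. , 425.5,   3. ]), np.float64(0.47)) [556.9 424.8]
post (array([516.3,  27. , 314.4]), np.float64(1.16))
coupon [ 424.6 -147.4] [ 486.4 -276.7] 143.30990893863546
near top end (array([ 487.6, -277.6,   57.9]), np.float64(0.34)) far (array([ 424.7, -150.6,   44.1]), np.float64(0.13))
blank [383.1  32.9] pen [ 343.9 -286.3] brk [604.3 290.8] pj [419.1 340. ]
```

Run:
```python
from h import *
a=cv2.imread("pics/top0.png"); b=cv2.imread("pics/side0.png")
def draw(n,im,pts,col):
    for p in proj(n,pts): cv2.circle(im,(int(round(p[0]*8+3.5)),int(round(p[1]*8+3.5))),3,col,-1)
A=cv2.resize(a,None,fx=8,fy=8,interpolation=cv2.INTER_CUBIC);B=cv2.resize(b,None,fx=8,fy=8,interpolation=cv2.INTER_CUBIC)
c=[554,418]
yaw=np.radians(115.6);m=np.array([455.5,-213]);d=np.array([np.cos(yaw),np.sin(yaw)]);
for n,im in (("top",A),("side",B)):
    draw(n,im,[[*c,z] for z in (0,220,270)],(0,0,255))
    e=np.array([482,238.3]);l=np.array([554,147.9]);u=(l-e)/np.linalg.norm(l-e)
    draw(n,im,[[*e,36],[*e,0],[*(e+u*115),12]],(0,0,255))
    draw(n,im,[[*(m+d*70),10],[*(m+d*70),50],[*(m+d*60),60],[*(m-d*70),60],[*(m-d*70),10]],(0,0,255))
s=lambda im,x,y,w,h:im[y*8:(y+h)*8,x*8:(x+w)*8]
H=np.zeros((1160,1200,3),np.uint8)
H[:360,:400]=s(A,184,155,50,45); H[:600,400:640]=s(B,308,120,30,75); H[:400,660:1140]=s(A,260,165,60,50)
H[640:1000,:480]=s(A,395,190,60,45); H[640:1120,500:900]=s(B,306,264,50,60);H[640:960,900:1196]=s(B,300,192,37,40)
cv2.imwrite("pics/ov.png",cv2.resize(H,None,fx=.5,fy=.5,interpolation=cv2.INTER_AREA))
```

```text
(no output)
```

View pics/ov.png

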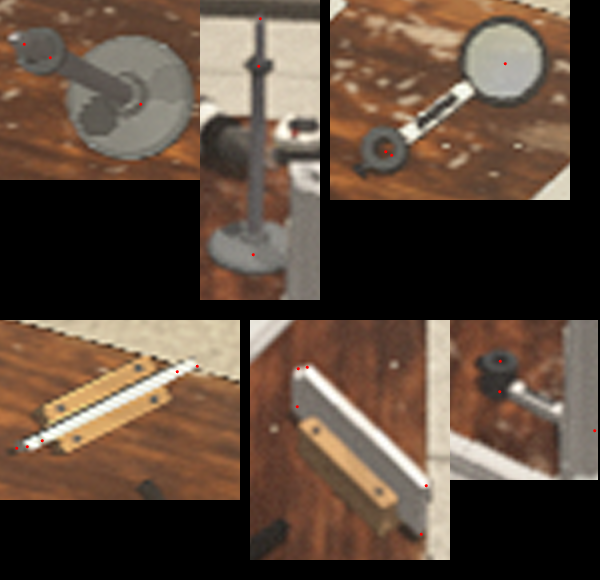

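Run:
```python
from h import *
print("nose",tri((323,124.5),(187.5,164.3)),atz("top",(187.5,164.3),268))
print("collar",tri((322.75,136.5),(193.5,167)),atz("top",(193.5,167),216))
print("foot",tri((320.2,181.2),(216,179.2)),atz("top",(216,179.2),4))
# refine: dark post pixels in side rows between collar and foot; print centroid columns
a=cv2.imread("pics/top0.png").astype(int); b=cv2.imread("pics/side0.png").astype(int)
for r in (124,126,128,130,132): print(r,[int(x) for x in b[r,316:331].sum(1)])
print("top")
for r in range(160,176): print(r,[int(x) for x in a[r,182:206].sum(1)])
```

```text
nose (array([557.9, 424.7, 265.6]), np.float64(0.14)) [557.7 423.8]
collar (array([559.8, 427.3, 213.4]), np.float64(0.35)) [560.  426.3]
foot (array([556.1, 425.5,   5.6]), np.float64(0.7)) [558.  425.7]
124 [401, 402, 407, 382, 348, 343, 347, 317, 298, 323, 280, 281, 287, 288, 261]
126 [604, 613, 611, 625, 622, 494, 279, 295, 493, 635, 633, 625, 621, 625, 617]
128 [610, 599, 596, 596, 603, 498, 274, 271, 476, 607, 592, 590, 587, 601, 600]
130 [589, 589, 588, 607, 613, 500, 261, 260, 483, 619, 621, 616, 607, 600, 600]
132 [608, 598, 607, 609, 613, 500, 257, 282, 484, 610, 608, 598, 594, 600, 611]
top
160 [372, 307, 230, 210, 217, 208, 218, 204, 205, 205, 211, 220, 217, 212, 218, 231, 257, 317, 333, 285, 276, 268, 234, 237]
161 [242, 241, 240, 254, 300, 281, 224, 213, 213, 205, 202, 204, 220, 216, 206, 218, 210, 205, 215, 217, 210, 210, 213, 232]
162 [263, 263, 257, 269, 271, 255, 256, 255, 248, 276, 297, 294, 297, 311, 290, 233, 201, 211, 226, 233, 211, 217, 218, 225]
163 [226, 242, 251, 247, 325, 431, 403, 324, 302, 287, 287, 286, 292, 290, 297, 278, 238, 196, 203, 206, 206, 223, 2
[... 808 characters left out ...]
 196, 199, 249, 290, 289, 300, 292, 269, 217, 231, 252, 250, 250, 257, 297]
171 [381, 244, 250, 254, 215, 219, 228, 272, 293, 290, 296, 288, 284, 281, 292, 288, 244, 222, 258, 256, 255, 251, 245, 256]
172 [365, 265, 243, 237, 239, 270, 332, 327, 277, 285, 288, 288, 290, 294, 261, 214, 227, 257, 252, 254, 252, 251, 251, 259]
173 [280, 268, 251, 255, 260, 266, 265, 282, 281, 269, 256, 237, 219, 207, 200, 218, 243, 245, 253, 246, 256, 254, 259, 254]
174 [244, 243, 246, 255, 257, 279, 288, 297, 291, 291, 279, 265, 248, 241, 251, 252, 220, 224, 231, 237, 245, 244, 249, 245]
175 [287, 270, 256, 261, 297, 284, 270, 278, 290, 317, 315, 282, 277, 278, 263, 259, 245, 292, 319, 314, 301, 260, 239, 244]
```

View pics/top0.png

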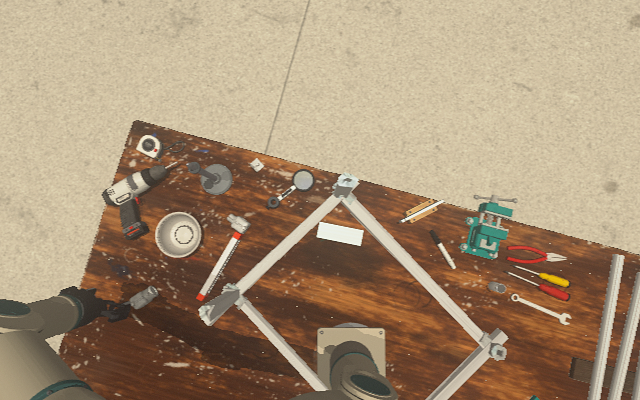

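View pics/side0.png

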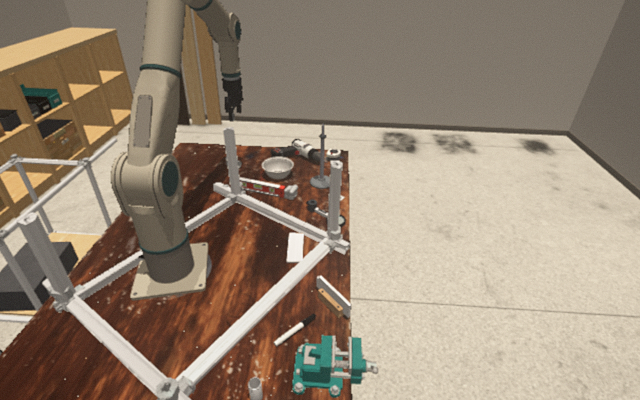

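Run:
```python
from h import *
print("back upright base side z35",atz("side",(234.8,193.5),35),"top z315",atz("side",(229,129),315))
```

```text
back upright base side z35 [195.8 345.1] top z315 [204.3 323. ]
```

```bash
cat > plan.py <<'E'
import sys; from h import *
def plan(xyz,rpy_deg=None):
    s=readout.read_state(); r0=R.from_euler("xyz",s["tool_rot"])
    d=r0.inv().apply(np.array(xyz)-s["eef_pos"])/100
    print("t",round(s["clock"],2),"pos",s["eef_pos"].round(1),"rpy",np.degrees(s["tool_rot"]).round(1),"w",round(s["width"],1),"gf",round(s["gripper_force"],1),"F",s["force"].round(1),"q",s["qpos"].round(2))
    print("shift",d.round(3))
    if rpy_deg is not None:
        r1=R.from_euler("xyz",rpy_deg,degrees=True)
        print("twist",((r0.inv()*r1).as_rotvec()/np.pi).round(4),"shift after",(r1.inv().apply(np.array(xyz)-s["eef_pos"])/100).round(3))
if __name__=="__main__":
    a=[float(v) for v in sys.argv[1:]]; plan(a[:3],a[3:6] or None)
E
python3 plan.py 516.3 195.3 150 180 0 128.5
```

```text
t 1.3 pos [226.4 609.3 196.1] rpy [-180.    -0.   159.6] w 85.5 gf 0.0 F [-0.8 -0.   0.2] q [-1.28  0.63  0.04  1.52 -0.03  1.   -0.02]
shift [-4.16  -2.871  0.461]
twist [-0.     -0.      0.1728] shift after [-5.045 -0.309  0.461]
```

```bash
python3 -m jog '{"claw":[1,1,1,1,1,1,1,1,1,1,1,1],"xyz":[[-0.2,-0.14,0],[-0.37,-0.255,0],[-0.37,-0.255,0],[-0.37,-0.255,0],[-0.37,-0.255,0],[-0.37,-0.255,0],[-0.37,-0.255,0],[-0.37,-0.255,0],[-0.37,-0.255,0],[-0.37,-0.255,0],[-0.37,-0.255,0],[-0.26,-0.18,0]],"twist":[[0,0,0],[0,0,0],[0,0,0],[0,0,0],[0,0,0],[0,0,0],[0,0,0],[0,0,0],[0,0,0],[0,0,0],[0,0,0],[0,0,0]]}'
python3 -m jog '{"claw":[1,1,1,1,1],"xyz":[[0,0,0],[0,0,0],[0,0,0],[0,0,0],[0,0,0]],"twist":[[0,0,0.04],[0,0,0.045],[0,0,0.045],[0,0,0.042],[0,0,0]]}'; python3 plan.py 516.3 195.3 60 180 0 128.5
```

```text
clock: 2.8
eef_pos: [517.7, 193.1, 196.3]
tool_rot: [-3.141, 0.001, 2.784]
force: [-0.5, 1.3, -0.5]
width: 85.5
gripper_force: 0.0
clock: 3.42
eef_pos: [516.4, 195.5, 196.1]
tool_rot: [3.142, 0.0, 2.247]
force: [0.2, 0.0, -0.5]
width: 85.6
gripper_force: 0.0
t 3.42 pos [516.4 195.5 196.1] rpy [180.    0.  128.7] w 85.6 gf 0.0 F [ 0.2  0.  -0.5] q [-0.55  0.49  0.21  1.8  -0.13  0.86  0.39]
shift [-1.000e-03 -2.000e-03  1.361e+00]
twist [0.     0.0001 0.0014] shift after [-1.000e-03 -2.000e-03  1.361e+00]
```

```bash
python3 -m jog '{"claw":[1,1,1,1,1,1,1],"xyz":[[0,0,0.3],[0,0,0.45],[0,0,0.45],[0,0,0.4],[0,0,0.2],[0,0,0.13],[0,0,0]],"twist":[[0,0,0],[0,0,0],[0,0,0],[0,0,0],[0,0,0],[0,0,0],[0,0,0]]}'
python3 -m jog '{"claw":[0,0,0,0,0,0,0,0],"xyz":[[0,0,0],[0,0,0],[0,0,0],[0,0,0],[0,0,0],[0,0,0],[0,0,0],[0,0,0]],"twist":[[0,0,0],[0,0,0],[0,0,0],[0,0,0],[0,0,0],[0,0,0],[0,0,0],[0,0,0]]}'
```

```text
clock: 4.3
eef_pos: [516.1, 195.3, 2.6]
tool_rot: [-3.141, -0.001, 2.246]
force: [-0.2, 0.5, 0.1]
width: 85.8
gripper_force: 0.0
clock: 5.3
eef_pos: [516.3, 195.3, 3.1]
tool_rot: [-3.141, -0.0, 2.245]
force: [0.2, -0.2, 0.4]
width: -0.2
gripper_force: 0.0
```

Run:
```python
from h import *
im={n:optics.get_image(n)["color"][:,:,::-1] for n in V}
for n in im: cv2.imwrite(f"pics/{n}1.png",im[n])
f=lambda i,x,y,w,h,s: cv2.resize(i[y:y+h,x:x+w],(w*s,h*s),interpolation=cv2.INTER_CUBIC)
print(proj("top",[[516.3,195.3,3],[482,238.3,36]]),proj("side",[[516.3,195.3,3],[482,238.3,36]]))
cv2.imwrite("pics/g1.png",np.hstack([f(im["top"],240,150,95,80,4),f(im["side"],285,165,80,80,4)]))
```

```text
[[288.5520389  192.49794738]
 [273.47425428 202.42630801]] [[323.0128737  214.54912917]
 [312.06784411 201.77897415]]
```

View pics/g1.png

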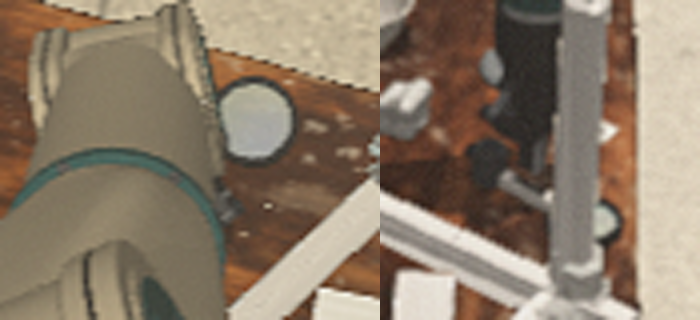

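Run:
```python
from h import *
a=cv2.imread("pics/side0.png").astype(int); b=cv2.imread("pics/side1.png").astype(int)
d=np.abs(a-b).sum(2)
print("cols 310..333")
for r in range(196,222): print(r,d[r,310:334])
print("gray"); 
for r in range(200,220): print(r,b[r,310:334].sum(1))
```

```text
cols 310..333
196 [  7  23  53  97 130 127 126 143 114 106  84  49  77  78  76  74  90  74
  13  12   8  13   6   2]
197 [  5   5   7  38 101 105 124 117 106  90  94  60  72 102 111 109  90  78
  32  18  14  21  11  10]
198 [  3   5   4   6  41  89 106 114  64  66  52  84  87 120 123 103  85  64
   6   2  11  10   2   5]
199 [ 32  33  44  19  38  70  83  90  76  68  71  84  93 114 101  85  75  59
  15   6  10   5   8  10]
200 [ 59  57  76  72  75  44  38  36  39  59  76  87 130 118  71  60  62  16
   3  10  12   6   4   5]
201 [ 58  32   5   5  65  88  52  35  19  61  83  75 103  81  67  72  81  34
  17  15   7  10   5   5]
202 [ 68  15  12   9  48  72  85  63  32  32  92  95 105  87  81 100  77  24
   4   4   6   7   4  15]
203 [ 77  87  55  64  65  68  57  61  41  60  99 115 176 148  75  69  41   8
   3   4   2  24  10   7]
204 [ 58  53  68  71  51  45  25  52  42  56 127 149 189 126  58  49  33  10
  15  10  13   5   5   7]
205 [  5   4  12   8  20   4  24  59  72 132 163 174 149  59  62  55  25  20
   4   7   3   8  11  10]
206 [ 10  12  14   4  12  11  38  62  65 126 193 174 106
[... 2906 characters left out ...]
 197 205 193 213 269 317 336 342 341 331 259 267 473 576
 425 369 381 389 387 367]
214 [145 156 182 199 198 179 178 155 168 202 282 318 349 358 359 395 569 589
 387 358 377 405 374 364]
215 [152 166 173 183 183 179 162 170 170 182 176 262 312 328 349 369 449 488
 397 365 384 388 376 360]
216 [149 148 149 170 171 160 148 160 152 142 148 148 181 253 298 323 359 377
 385 361 378 388 388 372]
217 [150 173 194 198 174 161 132 149 149 153 144 109 135 167 200 252 285 342
 392 359 391 382 379 367]
218 [151 171 197 225 192 168 134 168 197 197 189 164 146 168 181 174 182 290
 376 369 388 390 392 353]
219 [140 160 165 179 188 184 190 216 251 260 220 204 183 188 173 167 157 288
 372 368 392 379 387 359]
```

```bash
python3 -m jog '{"claw":[0,0,0],"xyz":[[0,0,-0.3],[0,0,-0.3],[0,0,0]],"twist":[[0,0,0],[0,0,0],[0,0,0]]}'
python3 - <<'E'
from h import *
im={n:optics.get_image(n)["color"][:,:,::-1] for n in V}
for n in im: cv2.imwrite(f"pics/{n}2.png",im[n])
s=readout.read_state(); p=s["eef_pos"]; print(p,proj("side",p),proj("side",p+[0,0,14]), proj("top",p))
f=lambda i,x,y,w,h,s: cv2.resize(i[y:y+h,x:x+w],(w*s,h*s),interpolation=cv2.INTER_CUBIC)
cv2.imwrite("pics/g2.png",np.hstack([f(im["side"],295,165,50,70,8),f(cv2.imread("pics/side1.png"),295,165,50,70,8)]))
E
```

```text
clock: 5.78
eef_pos: [518.1, 196.0, 65.1]
tool_rot: [3.137, 0.001, 2.245]
force: [-0.2, 0.3, 0.7]
width: 0.2
gripper_force: 0.0
[516.14516191 195.41325621  62.97929487] [[323.44485849 201.49632705]] [[323.55993213 198.36024664]] [[286.7576478  190.41182058]]
```

View pics/g2.png

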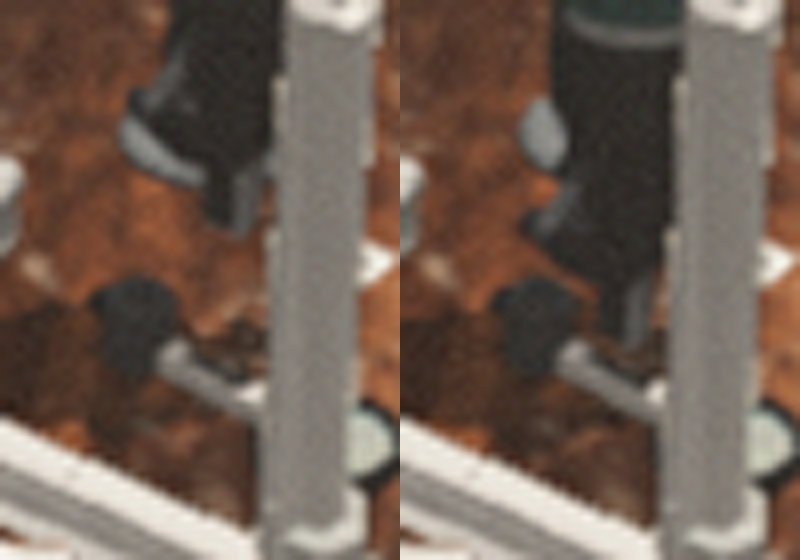

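Run:
```python
from h import *
p=np.array([226.3,609.3,196.1])
for dz in (0,13,30,45): print(dz,proj("side",p+[0,0,dz]).round(1),proj("top",p+[0,0,dz]).round(1))
r=R.from_euler("xyz",[-3.1396,0,2.7858])
for s in (-1,1): print(proj("side",p+r.apply([0,s*45,-13])),proj("top",p+r.apply([0,s*45,-13])))
a=cv2.imread("pics/side0.png").astype(int).sum(2)
for rr in range(95,128,1): print(rr,a[rr,218:248])
print(tri((324.4,194.4),proj("top",[516.1,195.4,63])[0]))
```

```text
0 [[237.2 127.2]] [[121.6 295.1]]
13 [[236.9 124.3]] [[118.9 295.9]]
30 [[236.5 120.5]] [[115.4 297. ]]
45 [[236.2 117.1]] [[112.1 298. ]]
[[233.27488807 128.56519203]] [[135.01825167 302.1921361 ]]
[[240.42936647 120.22199839]] [[102.84578687 289.60607495]]
95 [264 332 356 346 360 356 354 374 370 281 117 103 121 113 115 129 101 111
 113 103  99 106 104 109 255 372 366 349 357 360]
96 [263 326 362 359 359 361 333 289 294 241 123 122 120 116 106 101  96 106
 109 111 109 110 108 113 247 356 368 359 358 365]
97 [258 309 350 361 349 363 272 124 107 145 131 132 131 110 101 118 126 111
 116 122 112 108  88 123 231 346 367 369 364 361]
98 [270 317 367 364 369 362 264 114 135 148 143 109 136 117 109 107 100 108
 108 107 114 120 119 109 100 252 363 364 363 351]
99 [267 314 353 361 363 366 280 124 120 159 127 111 101 110 117 113 118 113
 104 102 113 110 100 100 109 244 365 367 357 357]
100 [269 319 365 368 368 369 278 101 124 160 129 108 112 119  99 122 112 115
 107 122 100  95 101 175 222 305 358 355 359 357]
101 [273 312 344 353 365 361 282 115 135 166 135 111 108 110 108 115 119 118
 115 11
[... 2693 characters left out ...]
614 609 626 623]
123 [297 306 279 338 488 559 555 566 574 582 596 593 589 592 596 592 594 585
 585 590 604 598 600 609 604 605 615 599 614 604]
124 [399 400 376 430 514 531 547 553 560 571 571 575 586 580 588 582 577 583
 580 590 583 599 584 585 587 591 587 599 594 596]
125 [506 516 516 515 539 538 555 548 560 572 575 576 582 593 591 603 589 583
 583 588 594 588 585 592 595 592 581 590 587 585]
126 [553 546 550 556 560 563 562 566 567 569 569 589 588 584 581 590 582 589
 590 583 583 591 589 581 586 587 574 575 578 599]
127 [567 575 577 575 579 584 569 579 577 573 597 622 604 578 557 564 582 584
 591 587 597 590 601 593 596 586 587 584 587 583]
(array([514.5, 191.9,  96.6]), np.float64(0.92))
```

Run:
```python
from h import *
f=lambda i,x,y,w,h,s: cv2.resize(i[y:y+h,x:x+w],(w*s,h*s),interpolation=cv2.INTER_CUBIC)
def mk(n,k,pts,x,y,w,h,s):
    im=f(cv2.imread(f"pics/{n}{k}.png"),x,y,w,h,s)
    for q,c in pts:
        u=(proj(n,q)[0]-[x,y]+.5)*s; cv2.circle(im,tuple(int(v) for v in u),3,c,-1)
    return im
p=np.array([226.3,609.3,196.1]);r=R.from_euler("xyz",[-3.1396,0,2.7858]);g=r.apply
P=[(p,(0,0,255)),(p+g([0,45,-13]),(0,255,0)),(p+g([0,-45,-13]),(0,255,0)),(p+g([0,0,-73]),(255,0,255)),(p+g([0,0,-150]),(255,255,0))]
A=mk("top",0,P,60,270,100,70,5);B=mk("side",0,P,205,60,50,70,5)
H=np.zeros((600,800,3),np.uint8);H[:350,:500]=A;H[:350,520:770]=B
q=np.array([516.1,195.4,63]);Q=[(q,(0,0,255)),(q+[0,0,73],(255,0,255)),(q+[0,0,150],(255,255,0))]
H[360:600,:500]=mk("top",2,Q,230,165,125,60,4);H[360:600,520:760]=mk("side",2,Q,290,150,60,60,4)
cv2.imwrite("pics/cmp.png",H)
print([atz("top",(351,350),z) for z in (0,15)])
```

```text
[array([33.4, -0.4]), array([37.7,  0.7])]
```

View pics/cmp.png

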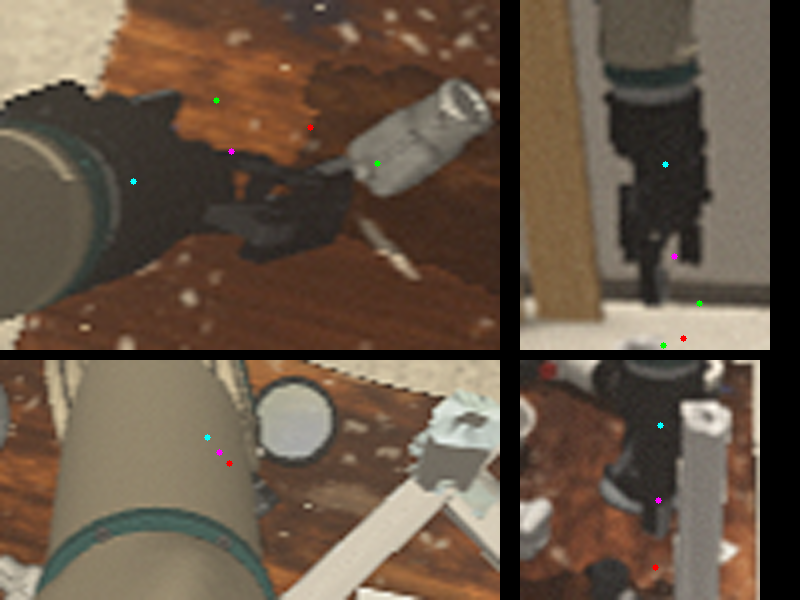

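Run:
```python
from h import *
p=np.array([226.3,609.3,196.1]);g=R.from_euler("xyz",[-3.1396,0,2.7858]).apply
for s in (-45,45): print(p+g([0,s,-13]))
print(tri((232,120),(129.4,317.6)))
a=cv2.imread("pics/top0.png").astype(int).sum(2)
for r in range(298,326): print(r,a[r,98:136])
```

```text
[210.6340477  567.14268545 209.18964354]
[241.98399909 651.50587875 209.01030484]
(array([189.3, 557.3, 254.9]), np.float64(5.28))
298 [159 152 162 200 239 263 268 265 261 259 259 274 284 278 266 267 268 260
 265 273 287 259 262 249 251 237 178 160 172 169 165 162 273 359 365 360
 348 358]
299 [141 136 142 135 189 253 266 265 269 266 267 257 272 291 309 310 285 253
 231 237 242 233 228 232 269 231 168 174 169 180 171 236 333 373 363 360
 361 373]
300 [139 144 142 139 143 136 130 126 141 147 140 167 194 221 222 254 282 272
 256 248 229 182 157 177 180 162 175 175 173 174 177 263 348 373 358 353
 362 373]
301 [146 151 142 136 150 134 130 135 138 131 135 127 134 132 118 153 206 239
 249 246 228 193 147 152 145 146 145 148 133 160 221 247 322 362 331 318
 328 344]
302 [140 137 148 141 139 142 140 137 132 142 163 154 160 152 144 129 146 198
 221 233 203 166 162 158 151 129 154 205 245 267 267 264 281 307 320 312
 318 364]
303 [144 140 139 137 141 142 134 139 145 137 152 162 164 166 157 151 159 158
 150 152 151 149 146 147 143 217 252 260 261 254 246 223 278 370 392 338
 310 347]
304 [142 
[... 2810 characters left out ...]
71 166 171 166 166 172 174 176 173 181 180 188 180
 183 164]
322 [193 185 173 179 176 171 173 165 169 174 178 174 164 135 130 146 165 173
 166 167 163 169 169 171 170 166 165 172 164 170 157 171 174 168 173 163
 178 167]
323 [177 182 186 183 171 170 171 167 169 177 171 170 172 172 175 175 174 166
 159 162 167 158 166 168 160 164 163 162 167 167 172 168 163 169 155 173
 164 161]
324 [178 178 175 191 231 252 219 177 179 172 171 169 176 174 172 183 179 169
 168 166 174 165 166 160 162 159 155 161 158 164 168 168 164 170 168 167
 168 164]
325 [188 184 180 216 282 279 197 181 173 177 174 168 168 174 166 173 170 171
 174 175 165 171 164 168 172 168 166 167 168 169 163 168 169 160 160 160
 157 174]
```

```bash
python3 -m jog '{"claw":[1,1,1,1,1,1,1,1,1,1],"xyz":[[0,0,0],[0,0,0],[0,0,0],[0,0,0],[0,0,0.2],[0,0,0.25],[0,0,0.15],[0,0,0.15],[0,0,0.12],[0,0,0]],"twist":[[0,0,0],[0,0,0],[0,0,0],[0,0,0],[0,0,0],[0,0,0],[0,0,0],[0,0,0],[0,0,0],[0,0,0]]}'
python3 -m jog '{"claw":[0.5,0.5,0.3,0.3,0,0,0,0],"xyz":[[0,0,0],[0,0,0],[0,0,0],[0,0,0],[0,0,0],[0,0,0],[0,0,0],[0,0,0]],"twist":[[0,0,0],[0,0,0],[0,0,0],[0,0,0],[0,0,0],[0,0,0],[0,0,0],[0,0,0]]}'
```

```text
clock: 7.12
eef_pos: [515.8, 195.1, -24.7]
tool_rot: [-3.14, -0.0, 2.245]
force: [0.6, -0.5, 0.6]
width: 85.3
gripper_force: 0.0
clock: 8.12
eef_pos: [516.6, 195.5, -23.5]
tool_rot: [3.141, 0.0, 2.245]
force: [-0.8, 0.1, 5.7]
width: 11.2
gripper_force: 58.8
```

```bash
python3 -m jog '{"claw":[0,0,0,0,0],"xyz":[[0,0,-0.1],[0,0,-0.2],[0,0,-0.3],[0,0,-0.3],[0,0,0]],"twist":[[0,0,0],[0,0,0],[0,0,0],[0,0,0],[0,0,0]]}'
python3 - <<'E'
from h import *
im={n:optics.get_image(n)["color"][:,:,::-1] for n in V}
for n in im: cv2.imwrite(f"pics/{n}3.png",im[n])
print(readout.read_state()["width"],readout.read_state()["force"],readout.read_state()["eef_pos"])
for n in V: print(n,[(l,[(np.round(d["rect"]).tolist(),round(d["score"],2)) for d in optics.boxes_of(n,l)[:2]]) for l in ("magnifier",)])
print([ (n,proj(n,[482,238.3,36+88]).round(1)) for n in V])
for n,x,y in (("side",300,175),):
    a=im[n].astype(int).sum(2)
    for r in range(172,200): print(r,a[r,300:334])
E
```

```text
clock: 8.75
eef_pos: [517.9, 195.9, 68.3]
tool_rot: [3.137, 0.001, 2.245]
force: [-0.1, -0.2, -0.5]
width: 11.3
gripper_force: 58.8
11.420909726308674 [-0.68055281  0.08638027 -1.25597382] [515.89638179 195.32317799  65.9374167 ]
side [('magnifier', [([305.0, 180.0, 41.0, 29.0], 0.54)])]
top [('magnifier', [([294.0, 164.0, 21.0, 22.0], 0.7)])]
[('side', array([[312.4, 182.1]])), ('top', array([[269.5, 199.9]]))]
172 [166 155 179 187 190 208 195 200 186 195 202 236 229 220 202 238 257 205
 141 127 130 131 128 133 135 138 141 138 128 125 245 352 356 360]
173 [168 176 199 179 189 212 201 200 194 196 210 217 221 219 232 243 249 198
 143 140 123 137 138 146 122 139 130 133 123 141 246 340 368 359]
174 [163 171 183 193 199 214 225 208 203 207 213 192 189 238 258 238 223 183
 153 142 125 132 141 131 126 130 132 136 120 234 323 354 362 353]
175 [182 187 192 202 195 219 220 206 202 220 202 166 211 257 249 228 180 162
 140 138 124 138 139 133 123 139 133 123 151 356 434 357 373 354]
176 [196 195 200 217 215 225 234 218 221 218 182 159 194 255 243 178 165 165
 168 141 129 125 132 136 123 135 12
[... 2619 characters left out ...]
14 229 242 240 238 247 233 216 218 234 233 260 263 291 284 260
 253 226 231 253 268 311 341 348 351 410 459 409 361 374 385 358]
196 [223 212 218 241 238 238 253 230 242 226 228 231 231 250 243 262 273 261
 257 213 201 187 208 243 305 320 338 330 368 377 362 385 376 349]
197 [309 256 233 237 228 229 245 230 245 235 243 228 230 251 236 233 245 257
 244 218 220 206 215 218 241 272 294 228 302 372 371 395 377 352]
198 [371 286 238 209 228 238 252 260 255 232 223 210 221 229 229 247 237 233
 223 199 197 202 233 253 246 232 227 168 288 390 372 390 374 361]
199 [359 308 248 218 235 243 261 259 245 225 218 203 200 232 237 263 275 249
 215 198 199 217 223 246 246 251 223 179 307 388 369 394 387 348]
```

```bash
python3 -m jog '{"claw":[0,0,0,0,0,0,0,0,0,0,0,0],"xyz":[[0,0,-0.3],[0,0,-0.45],[0,0,-0.45],[0,0,-0.45],[0,0,-0.3],[0.13,0.24,0],[0.17,0.3,0],[0.17,0.3,0],[0.17,0.3,0],[0.17,0.3,0],[0.13,0.24,0],[0,0,0]],"twist":[[0,0,0],[0,0,0],[0,0,0],[0,0,0],[0,0,0],[0,0,0],[0,0,0],[0,0,0],[0,0,0],[0,0,0],[0,0,0],[0,0,0]]}'
python3 plan.py 592.6 382.2 262 180 0 128.5
python3 - <<'E'
from h import *
im={n:optics.get_image(n)["color"][:,:,::-1] for n in V}
for n in im: cv2.imwrite(f"pics/{n}4.png",im[n])
s=readout.read_state();e=s["eef_pos"];eye=e+[-34.3,43,23.5];print(eye)
print("exp hub bottom/top",proj("side",eye),proj("side",eye+[0,0,36]),"top",proj("top",eye+[0,0,36]))
a=im["side"].astype(int).sum(2)
for r in range(104,142): print(r,a[r,310:346])
E
```

```text
clock: 10.45
eef_pos: [587.8, 376.0, 258.3]
tool_rot: [-3.139, -0.001, 2.248]
force: [-0.9, 0.1, -1.0]
width: 11.4
gripper_force: 58.9
t 10.45 pos [587.8 376.  258.3] rpy [-1.798e+02 -1.000e-01  1.288e+02] w 11.4 gf 58.9 F [-0.9  0.1 -1. ] q [-0.72  0.66  0.21  1.28 -0.14  1.21  0.18]
shift [ 0.018  0.076 -0.038]
twist [-0.001  -0.0005  0.0018] shift after [ 0.019  0.076 -0.037]
[553.96992586 415.70333471 282.83343338]
exp hub bottom/top [[322.77757096 121.29308776]] [[323.05333241 112.37379508]] top [[183.33877759 161.96623692]]
104 [358 368 367 367 367 355 361 371 363 373 364 308 185 143 154 133 118 123
 142 146 120 129 122 127 123 123 117 117 118 134 122 113 112 121 277 369]
105 [363 371 364 373 364 371 368 374 363 371 383 379 274 130 134 133 138 131
 122 129 115 117 118 123 132 123 125 107 121 119 132 127 116 183 305 368]
106 [366 377 357 364 358 357 368 370 364 359 371 378 335 188 124 129 122 122
 139 127 116 113 122 122 132 121 124 124 124 120 116 117 127 252 383 368]
107 [373 360 368 364 361 379 364 372 365 368 378 366 371 285 121 103 130 125
 127 113 135 188 194 126 108 130 1
[... 4473 characters left out ...]
47 147 151 286 489 600
 589 606 603 613 610 610 599 601 606 610 606 613 604 618 626 612 612 605]
138 [563 559 547 547 553 556 556 565 564 567 436 180 168 177 292 490 577 577
 568 575 576 588 582 597 581 577 573 585 577 589 588 592 595 584 583 586]
139 [593 600 595 600 614 600 601 604 599 620 493 242 208 244 451 614 599 582
 605 595 583 585 583 576 583 558 560 558 557 559 565 549 557 548 554 555]
140 [604 589 615 613 614 613 614 616 613 619 498 225 229 263 464 621 616 611
 611 617 627 620 617 617 618 609 607 599 595 600 597 601 589 595 594 591]
141 [599 599 598 622 613 603 595 592 617 616 499 230 239 247 479 625 619 627
 627 616 604 618 613 611 595 615 617 597 602 606 611 607 602 601 603 607]
```

```bash
cat >> h.py <<'E'
def cyl(n,c,r,z0,z1):
    t=np.linspace(0,2*np.pi,90); P=np.r_[[[c[0]+r*np.cos(u),c[1]+r*np.sin(u),z] for u in t for z in (z0,z1)]]
    q=proj(n,P); return "cols %.2f %.2f rows %.2f %.2f"%(q[:,0].min(),q[:,0].max(),q[:,1].min(),q[:,1].max())
E
python3 - <<'E'
from h import *
print("hub0",cyl("side",(482,238.3),17.5,0,36),"top",cyl("top",(482,238.3),17.5,36,36))
print("hub4",cyl("side",(553.97,415.7),17.5,282.8,318.8))
for c in ((558.3,425.2),(560,426)): print("spigot",cyl("side",c,7,220,256),"collar",cyl("side",c,16,210,220),"foot",cyl("side",c,50,0,8),"ft top",cyl("top",c,50,0,8), "coltop",cyl("top",c,16,220,220),"nose",proj("top",[*c,270]),proj("side",[*c,270]))
a=cv2.imread("pics/side0.png").astype(int).sum(2)
for r in range(195,217): print(r,a[r,302:324])
a=cv2.imread("pics/top0.png").astype(int).sum(2)
for r in range(192,214): print(r,a[r,262:286])
E
```

```text
hub0 cols 307.40 316.68 rows 199.15 212.15 top cols 267.78 279.18 rows 196.75 208.12
hub4 cols 318.23 327.67 rows 110.67 123.12
spigot cols 321.12 324.95 rows 126.00 135.94 collar cols 318.79 326.92 rows 133.48 139.25 foot cols 309.74 333.12 rows 174.66 188.60 ft top cols 200.02 232.23 rows 163.28 194.90 coltop cols 187.28 199.52 rows 161.32 173.43 nose [[186.6680987 163.8962208]] [[323.2626936  123.37389495]]
spigot cols 321.50 325.33 rows 125.89 135.83 collar cols 319.17 327.30 rows 133.37 139.13 foot cols 310.10 333.46 rows 174.53 188.46 ft top cols 199.78 231.99 rows 162.75 194.37 coltop cols 187.00 199.24 rows 160.67 172.78 nose [[186.36973813 163.21893544]] [[323.64692366 123.26661796]]
195 [208 231 238 243 232 257 242 224 218 232 239 250 267 290 291 280 237 241
 214 206 208 206]
196 [234 229 248 225 240 246 234 234 225 250 241 246 257 257 267 276 251 232
 217 184 204 210]
197 [237 229 217 233 242 252 238 234 235 233 231 236 234 236 238 251 237 223
 218 202 210 232]
198 [212 226 223 238 241 265 232 236 217 212 226 229 236 241 236 235 197 198
 187 213 221 238]
199 [233 228 225 2
[... 3257 characters left out ...]
 189 191 176 161 153 174 208 225 197 167 165 184 217 220
 235 218 228 233 241 257]
208 [285 290 288 282 232 166 163 198 206 170 174 179 178 178 230 274 259 255
 246 239 222 228 254 269]
209 [343 334 306 294 306 253 186 226 256 242 238 245 262 263 271 261 252 248
 243 253 242 228 224 232]
210 [342 345 341 332 307 306 280 272 267 260 277 288 290 297 283 271 256 252
 249 253 245 248 229 228]
211 [305 308 301 290 284 297 303 298 294 280 273 265 299 332 336 319 291 278
 265 262 247 256 244 247]
212 [268 272 271 265 264 263 272 273 276 289 290 297 288 286 294 312 327 340
 330 305 273 254 245 242]
213 [237 244 258 273 266 250 250 252 252 249 279 303 306 306 305 302 294 298
 299 304 305 302 286 273]
```

Run:
```python
from h import *
u=np.array([.622,-.783]); eye=np.array([553.97,415.7]); l=eye+115*u
print("lens pred",l,cyl("side",l,36,282.8,294.8),"glass",cyl("side",l,30,290,290))
print("lens top",cyl("top",l,36,282.8,294.8), cyl("top",l,30,290,290))
a=cv2.imread("pics/side4.png").astype(int).sum(2)
for r in range(112,142): print(r,a[r,336:374])
b=cv2.imread("pics/top4.png").astype(int).sum(2)
d=(b-cv2.imread("pics/top0.png").astype(int).sum(2))
```

```text
lens pred [625.5   325.655] cols 337.08 356.93 rows 122.78 133.87 glass cols 338.81 355.18 rows 124.62 131.32
lens top cols 210.11 240.73 rows 120.38 150.49 cols 213.13 237.66 rows 123.35 147.43
112 [120 154 208 308 375 370 358 366 369 370 360 370 364 368 357 365 382 370
 378 360 367 369 374 366 379 365 362 369 374 369 380 363 379 368 373 364
 361 366]
113 [133 192 315 378 370 375 361 366 354 367 370 370 366 368 370 368 368 367
 358 376 371 369 359 373 375 370 364 370 372 369 373 371 382 371 376 354
 375 370]
114 [117 168 295 384 368 365 374 371 370 363 374 356 382 372 372 364 374 364
 377 382 357 374 372 369 373 369 364 364 366 374 367 365 374 366 372 370
 370 370]
115 [132 158 308 368 373 372 368 368 367 378 371 367 372 356 358 378 378 372
 371 370 381 373 362 371 357 371 376 373 374 374 369 371 378 372 381 376
 370 379]
116 [114 177 297 366 381 370 372 369 378 379 369 369 376 365 366 373 357 372
 369 371 368 365 379 364 362 371 373 370 381 377 376 363 354 374 380 373
 370 369]
117 [131 174 307 390 373 380 358 370 375 371 371 376 378 360 370 374 369 367
 373 361 370 376 369 384 367
[... 3194 characters left out ...]
11 601 616 613 614 606 598 604 598 603 602 590 601
 588 586]
138 [573 585 577 589 588 592 595 584 583 586 587 598 592 597 588 601 598 605
 584 593 601 601 597 598 600 611 614 604 598 603 616 612 612 606 611 604
 594 605]
139 [560 558 557 559 565 549 557 548 554 555 564 564 578 574 573 570 574 571
 567 570 577 565 570 571 583 590 585 594 575 576 576 578 589 577 587 593
 595 586]
140 [607 599 595 600 597 601 589 595 594 591 589 602 599 603 604 586 585 577
 562 557 555 553 559 552 554 557 546 552 554 552 545 552 572 576 577 577
 576 578]
141 [617 597 602 606 611 607 602 601 603 607 610 612 616 616 598 610 609 595
 601 588 600 584 596 601 593 596 601 594 584 578 582 581 597 599 589 591
 589 578]
```

```bash
python3 -m jog '{"claw":[0,0,0,0],"xyz":[[0.036,0.097,0],[0,0,0],[0,0,0],[0,0,0]],"twist":[[0,0,0],[0,0.01,0],[0,0.007,0],[0,0,0]]}'
cat > meas.py <<'E'
from h import *
import sys
k=sys.argv[1]
im={n:optics.get_image(n)["color"][:,:,::-1] for n in V}
for n in im: cv2.imwrite(f"pics/{n}{k}.png",im[n])
s=readout.read_state();e=s["eef_pos"];g=R.from_euler("xyz",s["tool_rot"]).apply
print("eef",e.round(1),np.degrees(s["tool_rot"]).round(2),"F",s["force"].round(1),"w",round(s["width"],1),"gf",round(s["gripper_force"],1))
eye=e+np.array([-34.3,43,23.5]); u=np.array([.622,-.783]); l=eye[:2]+115*u; z=eye[2]
print("pred int hub",cyl("side",eye,17.5,z,z+36),"lens",cyl("side",l,36,z,z+12),"(subtract .5)")
a=im["side"].astype(int).sum(2)
r0=int(proj("side",eye+[0,0,36])[0][1])-5
for r in range(r0,r0+24): print(r,a[r,314:330],a[r,334:360])
E
python3 meas.py 5
```

```text
clock: 11.05
eef_pos: [595.1, 380.8, 261.2]
tool_rot: [-3.142, -0.053, 2.243]
force: [0.0, 0.5, -1.3]
width: 11.5
gripper_force: 58.9
eef [594.3 382.1 261.2] [180.    -3.07 128.61] F [ 0.6  1.  -0.8] w 11.5 gf 58.9
pred int hub cols 319.29 328.70 rows 109.20 121.58 lens cols 338.09 357.83 rows 121.21 132.18 (subtract .5)
105 [370 369 381 355 363 360 365 360 372 376 382 278 133 124 148 115] [125 113 115 123 124 124 148 113 139 131 114 128 269 379 364 384 374 370
 374 371 373 364 375 365 358 356]
106 [364 369 379 371 369 373 368 364 380 373 357 313 196 118 124 118] [118 136 134 118 122 144 122 125 125 127 117 183 305 371 368 363 358 379
 362 361 357 364 361 380 371 377]
107 [360 369 374 364 371 362 356 363 370 376 374 384 288 132 110 120] [181 201 123 118 129 116 119 131 129 132 126 274 378 379 374 367 373 358
 376 381 368 368 378 373 366 368]
108 [351 362 374 371 363 369 376 376 378 374 382 393 321 192 108 133] [276 293 146 110 145 137 128 120 182 224 232 302 365 375 376 361 371 376
 364 369 365 374 360 379 378 370]
109 [371 360 366 385 379 380 338 318 333 321 317 316 330 251 135 125]
[... 2770 characters left out ...]
3 617 631 616 625 602 561 502 363 262 430 540 514 510 508 508] [464 442 444 452 383 197 177 318 455 526 520 533 530 539 533 530 534 501
 453 418 288 176 152 209 231 227]
126 [598 609 605 621 623 625 624 499 242 240 484 644 638 629 634 625] [618 610 628 642 481 165 244 461 533 524 521 509 512 511 511 508 531 525
 530 523 469 328 169 191 330 419]
127 [602 610 604 605 609 618 623 489 235 236 473 625 622 604 619 604] [604 613 613 619 482 142 184 374 492 512 525 507 508 512 514 508 510 510
 515 520 533 487 289 152 443 630]
128 [600 612 604 604 609 605 608 498 240 247 467 613 608 602 595 598] [605 594 614 615 479 140  93 206 364 464 500 521 514 518 521 514 511 520
 513 516 527 502 345 140 451 627]
```

```bash
python3 -m jog '{"claw":[0,0,0,0,0,0],"xyz":[[0.014,-0.022,0],[0,0,0],[-0.005,0,0.1],[-0.005,0,0.1],[-0.003,0,0.06],[0,0,0]],"twist":[[0,0,0],[0,0,0],[0,0,0],[0,0,0],[0,0,0],[0,0,0]]}'
python3 meas.py 6
```

```text
clock: 11.9
eef_pos: [591.1, 382.1, 234.1]
tool_rot: [-3.14, -0.054, 2.245]
force: [0.6, 0.5, -1.3]
width: 11.4
gripper_force: 58.9
eef [591.7 382.4 235.2] [179.99  -3.06 128.65] F [ 0.2  0.8 -1. ] w 11.4 gf 58.9
pred int hub cols 318.45 327.75 rows 115.62 127.91 lens cols 337.02 356.54 rows 127.65 138.76 (subtract .5)
112 [363 359 373 368 369 366 368 362 380 370 282 139 132 132 139 131] [123 134 121 133 138 124 128 124 112 136 262 375 373 371 378 370 375 374
 375 358 366 371 376 374 375 373]
113 [361 369 367 367 374 360 373 372 379 383 294 139 110 117 113 130] [120 129 116 129 117 132 129 118 119 190 322 386 373 361 374 370 372 370
 370 365 360 377 365 369 374 375]
114 [370 356 362 371 366 371 370 364 374 380 314 197 113 120 116 143] [137 123 126 141 126 118 128 122 133 255 373 378 368 372 370 369 369 374
 379 362 360 362 368 366 364 371]
115 [366 366 365 383 364 371 343 308 312 310 322 241 143 127 124 133] [128 117 132 130 123 131 130 182 230 309 379 377 363 363 372 364 371 367
 362 370 380 380 375 367 363 377]
116 [374 370 377 380 378 338 249 160 157 154 168 134 134 119 122 135] [
[... 2768 characters left out ...]
4 591 611 604 623 615 627 504 233 250 478 619 620 604 595 612] [610 553 458 356 148 271 464 520 520 519 522 527 523 523 518 530 522 481
 404 264 177 366 565 626 614 614]
133 [611 608 604 609 619 632 581 424 240 246 484 636 622 617 600 602] [633 640 638 496 174 349 504 536 521 510 502 499 510 511 512 514 515 535
 538 470 288 159 443 625 616 613]
134 [599 602 608 615 621 574 418 206 220 254 412 535 579 609 606 605] [631 634 630 491 147 232 414 493 514 516 513 508 512 498 515 518 501 519
 518 534 399 181 449 631 622 614]
135 [608 598 601 604 563 391 176 174 241 231 193 201 451 621 617 623] [620 616 631 479 147 108 197 352 475 498 499 525 517 519 513 517 519 521
 502 467 366 168 464 633 620 601]
```

```bash
python3 -m jog '{"claw":[0,0,0],"xyz":[[-0.005,0,0.1],[-0.005,0,0.1],[0,0,0]],"twist":[[0,0,0],[0,0,0],[0,0,0]]}'; python3 -m jog '{"claw":[0,0],"xyz":[[-0.005,0,0.1],[0,0,0]],"twist":[[0,0,0],[0,0,0]]}'
```

```text
clock: 12.38
eef_pos: [590.8, 382.5, 213.8]
tool_rot: [-3.14, -0.054, 2.245]
force: [0.3, 0.8, -1.1]
width: 11.5
gripper_force: 58.8
clock: 12.62
eef_pos: [591.0, 382.7, 204.2]
tool_rot: [-3.141, -0.054, 2.246]
force: [-0.7, 1.8, -1.4]
width: 11.5
gripper_force: 58.8
```

```bash
python3 -m jog '{"claw":[0,0],"xyz":[[-0.002,0,0.04],[0,0,0]],"twist":[[0,0,0],[0,0,0]]}'; python3 -m jog '{"claw":[0,0],"xyz":[[-0.001,0,0.02],[0,0,0]],"twist":[[0,0,0],[0,0,0]]}';python3 -m jog '{"claw":[0,0],"xyz":[[-0.001,0,0.015],[0,0,0]],"twist":[[0,0,0],[0,0,0]]}'
```

```text
clock: 12.88
eef_pos: [591.2, 382.9, 201.0]
tool_rot: [3.142, -0.054, 2.246]
force: [-0.0, 2.1, -0.4]
width: 11.1
gripper_force: 59.0
clock: 13.12
eef_pos: [591.3, 383.0, 199.2]
tool_rot: [3.141, -0.054, 2.246]
force: [-0.5, 2.4, 1.0]
width: 11.4
gripper_force: 59.1
clock: 13.38
eef_pos: [591.2, 383.1, 197.7]
tool_rot: [3.141, -0.054, 2.246]
force: [-1.0, 2.5, -0.4]
width: 11.7
gripper_force: 59.1
```

```bash
python3 -m jog '{"claw":[0,0],"xyz":[[-0.001,0,0.015],[0,0,0]],"twist":[[0,0,0],[0,0,0]]}'; python3 -m jog '{"claw":[0,0],"xyz":[[0,0,0.015],[0,0,0]],"twist":[[0,0,0],[0,0,0]]}'; python3 meas.py 7
```

```text
clock: 13.62
eef_pos: [591.1, 383.1, 196.1]
tool_rot: [3.141, -0.054, 2.246]
force: [-1.8, 4.2, 3.1]
width: 11.5
gripper_force: 59.2
clock: 13.88
eef_pos: [591.1, 383.2, 194.6]
tool_rot: [3.141, -0.054, 2.246]
force: [-2.5, 4.1, 2.2]
width: 11.4
gripper_force: 59.3
eef [591.1 383.3 194.7] [179.98  -3.12 128.68] F [-2.8  4.3  1.6] w 11.5 gf 59.3
pred int hub cols 318.03 327.18 rows 125.27 137.42 lens cols 336.28 355.48 rows 137.32 148.61 (subtract .5)
122 [204 213 193 201 199 205 212 211 217 193 157 144 147 141 121 131] [129 130 137 132 123 133 123 135 131 176 226 237 230 225 224 234 218 211
 243 232 235 229 232 214 238 231]
123 [219 200 199 194 207 188 197 203 216 221 164 134 135 134 127 129] [131 125 141 140 127 120 116 106 113 165 217 206 198 209 216 200 217 207
 202 215 214 213 211 219 217 223]
124 [433 408 402 423 409 379 345 278 234 249 159 120 136 146 116 137] [121 124 130 120 127 135 139 151 146 177 210 203 204 200 199 190 198 199
 197 194 215 207 205 211 212 206]
125 [625 621 627 637 644 573 440 334 233 266 218 142 123 131 129 122] [153 119 128 130 117 118 295 385 332 348 352
[... 2902 characters left out ...]
8 602 599 602 611 618 485 247 228 247 482 625 620 620 609 609] [630 624 488 166 301 495 542 526 510 507 516 515 511 521 523 532 522 464
 300 182 365 564 623 619 610 607]
143 [608 608 608 609 625 626 505 257 231 255 469 627 628 602 598 605] [619 618 486 138 315 488 521 511 511 511 510 504 509 515 505 505 522 519
 471 300 190 457 612 617 607 595]
144 [624 621 621 629 624 634 511 264 233 256 476 627 613 617 611 622] [621 629 485 140 184 363 460 498 514 513 505 511 509 504 502 518 522 524
 531 428 214 442 617 613 607 590]
145 [615 626 625 626 624 634 503 245 233 254 483 625 623 615 622 619] [610 614 539 290 101 155 266 399 463 486 502 533 519 522 523 519 527 496
 468 351 176 446 620 622 600 596]
```

```bash
python3 -m jog '{"claw":[0.3,0.3,0.6,0.6,1,1,1,1],"xyz":[[0,0,0],[0,0,0],[0,0,0],[0,0,0],[0,0,0],[0,0,0],[0,0,0],[0,0,0]],"twist":[[0,0,0],[0,0,0],[0,0,0],[0,0,0],[0,0,0],[0,0,0],[0,0,0],[0,0,0]]}'; python3 meas.py 8 | sed -n '1,2p;14,40p'
```

```text
clock: 14.98
eef_pos: [591.4, 382.5, 194.6]
tool_rot: [-3.142, -0.053, 2.245]
force: [0.0, 0.5, 0.1]
width: 85.4
gripper_force: 0.0
eef [591.4 382.5 194.6] [-180.     -3.06  128.66] F [-0.3 -0.3 -0.6] w 85.5 gf 0.0
pred int hub cols 318.15 327.30 rows 125.36 137.52 lens cols 336.40 355.61 rows 137.42 148.71 (subtract .5)
 618 622 609 609 602 623 617 613]
128 [610 616 462 163  98 121 155 152 142 119 142 141 129 116 124 285] [589 604 610 614 474 158  97 116 108 170 457 615 609 613 602 614 608 611
 604 599 600 599 601 600 609 609]
129 [604 616 522 380 284 143 124 154 144 147 139 131 127 126 160 363] [597 605 599 609 527 286 131 112 101 180 445 594 597 591 595 609 594 607
 598 600 601 608 603 611 602 594]
130 [608 604 606 619 490 167 145 151 154 146 140 140 118 144 158 215] [588 597 604 620 615 520 398 285 131 294 521 625 594 593 597 599 592 604
 603 606 601 611 603 610 610 609]
131 [588 594 599 630 485 177 140 145 161 136 134 134 125 148 197 329] [605 603 606 609 613 625 626 529 388 511 625 615 599 601 600 591 607 600
 601 607 606 610 615 617 614 603]
132 [597 594 618 638 496 169 144 15
[... 857 characters left out ...]
1 573 565 585 586 490 285 137 155 165 195 195 188 218 258 293] [206 203 392 552 592 629 632 626 638 629 621 622 626 628 628 618 608 612
 611 623 611 607 601 605 616 593]
138 [550 545 561 567 558 568 441 185 165 187 297 404 418 422 430 384] [325 275 299 371 473 567 542 528 527 538 530 518 525 527 565 613 614 616
 611 605 594 593 593 609 598 599]
139 [601 609 607 603 611 616 490 220 207 236 466 619 618 609 609 535] [337 341 332 362 330 278 204 159 161 168 172 173 154 155 334 479 484 547
 587 592 578 566 576 568 567 577]
140 [619 621 612 606 617 622 498 210 236 257 483 623 617 621 633 630] [328 332 328 311 266 173 199 259 316 333 324 330 324 264 263 218 184 343
 469 532 569 562 558 550 551 556]
```

```bash
python3 -m jog '{"claw":[1,1,1,1,1,1,1,1],"xyz":[[0,0,-0.1],[0,0,-0.2],[0,0,-0.4],[0,0,-0.45],[0,0,-0.35],[0,0,0],[0,0,0],[0,0,0]],"twist":[[0,0,0],[0,0,0],[0,0,0],[0,0,0],[0,0,0],[0,-0.009,0],[0,-0.008,0],[0,0,0]]}'; python3 plan.py 430 120 370 180 0 115.6
```

```text
clock: 16.08
eef_pos: [594.9, 377.3, 342.9]
tool_rot: [-3.139, -0.001, 2.248]
force: [-0.3, 0.5, -0.4]
width: 85.5
gripper_force: 0.0
t 16.07 pos [594.9 377.3 342.9] rpy [-179.9   -0.   128.8] w 85.5 gf 0.0 F [-0.3  0.5 -0.4] q [-0.71  0.63  0.22  1.11 -0.13  1.41  0.16]
shift [-0.973 -2.898 -0.264]
twist [-0.0009 -0.0001  0.0732] shift after [-1.608 -2.599 -0.271]
```

```bash
python3 -m jog '{"claw":[1,1,1,1,1,1,1,1,1,1],"xyz":[[-0.1,-0.25,-0.04],[-0.14,-0.44,-0.04],[-0.14,-0.44,-0.04],[-0.15,-0.45,-0.04],[-0.15,-0.45,-0.04],[-0.15,-0.45,-0.04],[-0.14,-0.42,-0.02],[0,0,0],[0,0,0],[0,0,0]],"twist":[[0,0,0],[0,0,0],[0,0,0],[0,0,0],[0,0,0],[0,0,0],[0,0,0],[0,0,0.036],[0,0,0.037],[0,0,0]]}'; python3 plan.py 430 -110 370 180 0 115.6
python3 - <<'E'
from h import *
im={n:optics.get_image(n)["color"][:,:,::-1] for n in V}
for n in im: cv2.imwrite(f"pics/{n}9.png",im[n])
f=lambda i,x,y,w,h,s: cv2.resize(i[y:y+h,x:x+w],(w*s,h*s),interpolation=cv2.INTER_CUBIC)
H=np.zeros((600,800,3),np.uint8)
H[:350,:400]=f(im["top"],175,130,80,70,5); H[:350,400:800]=f(im["side"],295,105,80,70,5)
H[350:600,:400]=f(im["top"],385,185,80,50,5); H[350:600,400:800]=f(im["side"],290,270,80,50,5)
cv2.imwrite("pics/v9.png",H)
E
```

```text
clock: 17.32
eef_pos: [430.1, 119.2, 369.8]
tool_rot: [-3.14, -0.0, 2.017]
force: [-0.4, -0.4, 0.3]
width: 85.3
gripper_force: 0.0
t 17.32 pos [430.1 119.2 369.8] rpy [-179.9   -0.   115.6] w 85.3 gf 0.0 F [-0.4 -0.4  0.3] q [-0.59  0.16  0.31  1.78 -0.05  1.21  0.18]
shift [-2.067 -0.99  -0.   ]
twist [-0.0004 -0.     -0.0001] shift after [-2.066e+00 -9.910e-01 -2.000e-03]
```

View pics/v9.png

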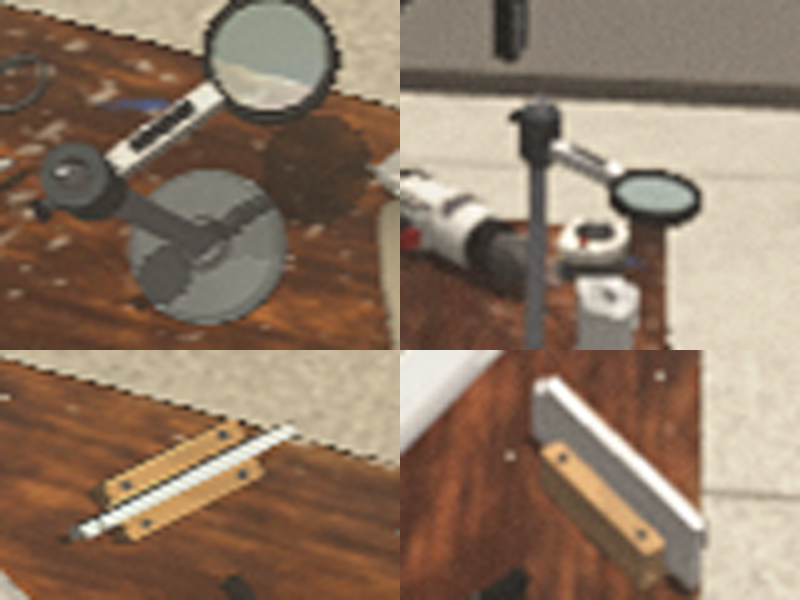

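Run:
```python
from h import *
print("lens",tri((346.2,144),(229.4,141.6)),atz("top",(229.4,141.6),226))
a=cv2.imread("pics/top9.png").astype(int)
sub=a[190:232,395:452]; m=(sub.min(2)>195).astype(np.uint8)
n,l,st,_=cv2.connectedComponentsWithStats(m); k=1+np.argmax(st[1:,4]); ys,xs=np.nonzero(l==k)
P=np.c_[xs+395.5,ys+190.5]; c=P.mean(0); u=np.linalg.svd(P-c)[2][0]; t=(P-c)@u
print(len(P),c,u,t.min(),t.max())
W=[atz("top",c+u*q,60) for q in (t.min()-.3,t.max()+.3)]; print(W, "len",np.linalg.norm(W[1]-W[0]),"yaw",np.degrees(np.arctan2(*(W[0]-W[1])[::-1])))
b=cv2.imread("pics/side9.png").astype(int); sub=b[268:312,310:356]; m=(sub.min(2)>195).astype(np.uint8)
n,l,st,_=cv2.connectedComponentsWithStats(m); k=1+np.argmax(st[1:,4]); ys,xs=np.nonzero(l==k)
P=np.c_[xs+310.5,ys+268.5]; c=P.mean(0); u=np.linalg.svd(P-c)[2][0]; t=(P-c)@u
S=[atz("side",c+u*q,60) for q in (t.min()-.3,t.max()+.3)]; print(len(P),S,"len",np.linalg.norm(S[1]-S[0]),"yaw",np.degrees(np.arctan2(*(S[0]-S[1])[::-1])))
```

```text
lens (array([627.4, 332.4, 221.1]), np.float64(0.38)) [625.5 331.3]
93 [426.00537634 209.5       ] [-0.89395459  0.44815755] -19.224659528601745 21.918496228445346
[array([ 486.5, -275.1]), array([ 430.1, -162.3])] len 126.11423393098814 yaw -63.43494882292202
93 [array([ 428.3, -161.4]), array([ 488.4, -278.8])] len 131.88923382899756 yaw 117.10904358813853
```

```bash
python3 -m jog '{"claw":[1,1,1,1,1,1,1,1],"xyz":[[-0.25,-0.12,0],[-0.37,-0.175,0],[-0.37,-0.175,0],[-0.37,-0.175,0],[-0.37,-0.175,0],[-0.34,-0.165,0],[0,0,0],[0,0,0]],"twist":[[0,0,0],[0,0,0],[0,0,0],[0,0,0],[0,0,0],[0,0,0],[0,0,-0.006],[0,0,0]]}'; python3 plan.py 482 -266.3 120 180 0 116.8
```

```text
clock: 18.42
eef_pos: [430.8, -109.0, 370.1]
tool_rot: [-3.141, -0.001, 2.037]
force: [0.0, -0.0, -0.5]
width: 85.1
gripper_force: 0.0
t 18.43 pos [ 430.8 -109.   370.1] rpy [-1.800e+02 -1.000e-01  1.167e+02] w 85.1 gf 0.0 F [ 0.  -0.  -0.5] q [-0.22  0.17  0.49  1.78 -0.08  1.21  0.76]
shift [-1.638 -0.248  2.499]
twist [-0.0001 -0.0003 -0.0006] shift after [-1.635 -0.252  2.501]
```

```bash
python3 -m jog '{"claw":[1,1,1,1,1,1,1,1,1,1,1],"xyz":[[-0.25,-0.04,0.1],[-0.35,-0.05,0.1],[-0.36,-0.055,0.1],[-0.36,-0.055,0.1],[-0.318,-0.048,0.1],[0,0,0.4],[0,0,0.45],[0,0,0.45],[0,0,0.4],[0,0,0.3],[0,0,0]],"twist":[[0,0,0],[0,0,0],[0,0,0],[0,0,0],[0,0,0],[0,0,0],[0,0,0],[0,0,0],[0,0,0],[0,0,0],[0,0,0]]}'; python3 plan.py 482 -266.3 0 180 0 116.8
python3 - <<'E'
from h import *
im={n:optics.get_image(n)["color"][:,:,::-1] for n in V}
for n in im: cv2.imwrite(f"pics/{n}10.png",im[n])
e=readout.read_state()["eef_pos"]; g=R.from_euler("xyz",readout.read_state()["tool_rot"]).apply
for s in (-43,43): print(proj("side",e+g([0,s,-13])).round(1), proj("side",e+g([0,s,-43])).round(1))
a=np.abs(im["side"].astype(int)-cv2.imread("pics/side9.png").astype(int)).sum(2)
for r in range(236,290,2): print(r,''.join('#' if v>70 else '.' for v in a[r,305:375]))
E
```

```text
clock: 19.8
eef_pos: [481.1, -264.7, 118.2]
tool_rot: [-3.139, -0.005, 2.038]
force: [0.2, 0.3, 0.7]
width: 85.3
gripper_force: 0.0
t 19.8 pos [ 481.1 -264.7  118.2] rpy [-179.9   -0.3  116.7] w 85.3 gf 0.0 F [0.2 0.3 0.7] q [ 0.18  0.63  0.42  1.88 -0.37  0.72  1.28]
shift [-0.024  0.004  1.182]
twist [-0.0008 -0.0016 -0.0003] shift after [-1.800e-02  1.000e-03  1.182e+00]
[[336.7 290.7]] [[337.3 282.3]]
[[361.8 275.4]] [[362.9 267.1]]
236 ................................#######.##############################
238 ................................#######.##############################
240 ................................##########..##########################
242 .................................#####################################
244 ..................................####################################
246 .................................#####################################
248 ................................######################################
250 .......................###......######################################
252 #....................#####.#.####.########.############
[... 665 characters left out ...]
.........................
272 ......................##..######......................................
274 .........................#######......................................
276 ............######........########....................................
278 #...........##.#####......#####.##....................................
280 ####.............#####.....#######....................................
282 ##..####...........#####.....#####....................................
284 ##.#.##..............#####............................................
286 ###......#.............######.........................................
288 .##.#...........##.......######.......................................
```

```bash
python3 -m jog '{"claw":[1,1,1,1,1,1],"xyz":[[-0.015,0,0.25],[0,0,0.4],[0,0,0.3],[0,0,0.15],[0,0,0.06],[0,0,0]],"twist":[[0,0,0],[0,0,0],[0,0,0],[0,0,0],[0,0,0],[0,0,0]]}'; python3 -m jog '{"claw":[0.5,0.5,0.25,0.25,0,0,0,0],"xyz":[[0,0,0],[0,0,0],[0,0,0],[0,0,0],[0,0,0],[0,0,0],[0,0,0],[0,0,0]],"twist":[[0,0,0],[0,0,0],[0,0,0],[0,0,0],[0,0,0],[0,0,0],[0,0,0],[0,0,0]]}'; python3 plan.py 482 -266.3 0 180 0 116.8
```

```text
clock: 20.65
eef_pos: [483.3, -269.1, 5.2]
tool_rot: [3.141, 0.001, 2.035]
force: [0.0, 0.6, -0.2]
width: 85.3
gripper_force: 0.0
clock: 21.65
eef_pos: [483.1, -268.6, 4.5]
tool_rot: [3.141, 0.0, 2.035]
force: [1.1, 1.4, 2.1]
width: 6.5
gripper_force: 61.5
t 21.65 pos [ 483.1 -268.6    4.5] rpy [180.    0.  116.6] w 6.5 gf 61.5 F [1.1 1.4 2.1] q [ 0.27  0.8   0.29  1.94 -0.48  0.47  1.37]
shift [0.026 0.    0.045]
twist [ 0.0002  0.0001 -0.0011] shift after [0.026 0.    0.045]
```

```bash
cat > kin.py <<'E'
from h import *
import itertools
D=[([-1.281,.628,.038,1.517,-.027,.996,-.02],[226.4,609.3,196.1],159.6),([-0.55,0.49,0.21,1.8,-0.13,0.86,0.39],[516.4,195.5,196.1],128.7),
([-0.71,0.63,0.22,1.11,-0.13,1.41,0.16],[594.9,377.3,342.9],128.8),
([-0.59,0.16,0.31,1.78,-0.05,1.21,0.18],[430.1,119.2,369.8],115.6),([-0.22,0.17,0.49,1.78,-0.08,1.21,0.76],[430.8,-109,370.1],116.7),
([0.18,0.63,0.42,1.88,-0.37,0.72,1.28],[481.1,-264.7,118.2],116.7),([0.27,0.8,0.29,1.94,-0.48,0.47,1.37],[483.1,-268.6,4.5],116.6)]
def fk(q,P,sg,full=False):
    d1,d3,d5,L,a,off=P[:6]
    M=R.identity();p=np.array([0,0,d1]);Z=lambda t:R.from_euler("z",t);Y=lambda t:R.from_euler("y",t)
    M=Z(sg[0]*q[0])*Y(q[1])*Z(sg[1]*q[2]); pts=[p]; p=p+M.apply([a,0,d3]); pts.append(p)
    M=M*Y(q[3]); p=p+M.apply([-a,0,d5]); pts.append(p); M=M*Z(sg[2]*q[4])*Y(q[5])*Z(sg[3]*q[6]+off); p=p+M.apply([0,0,L])
    return (p,M,pts) if full else (p,M)
def res(P,sg):
    o=[]
    for q,x,y in D:
        p,M=fk(q,P,sg); o+=list((p-x)/10); o+=list((M.inv()*R.from_euler("xyz",[180,0,y],degrees=True)).as_rotvec()*20)
    return np.array(o)
if __name__=="__main__":
    best=[]
    for sg in itertools.product((-1,),(1,-1),(1,-1),(1,-1)):
        for off in (0,np.pi/2,np.pi,-np.pi/2):
            r=least_squares(res,[350,400,400,250,0,off],args=(sg,)); best.append((r.cost,sg,r.x.round(3).tolist()))
    best.sort(key=lambda b:b[0]); [print(b) for b in best[:4]]
    print(res(np.array(best[0][2]),best[0][1]).reshape(-1,6).round(2))
E
python3 kin.py
```

```text
(np.float64(21.063965735596486), (-1, -1, -1, -1), [526.934, 515.915, 388.94, 537.281, 11.427, 1.569])
(np.float64(21.063965735596554), (-1, -1, -1, -1), [526.935, 515.915, 388.94, 537.281, 11.427, 1.569])
(np.float64(21.063965735596735), (-1, -1, -1, -1), [526.935, 515.915, 388.94, 537.281, 11.427, 1.569])
(np.float64(21.063965735598547), (-1, -1, -1, -1), [526.935, 515.915, 388.94, 537.281, 11.427, 1.569])
[[-2.76  0.5   0.28  0.02 -0.01  0.05]
 [-0.62  2.08 -0.02  0.09  0.03 -0.08]
 [-1.77  1.57  0.77  0.09  0.02 -0.09]
 [ 0.39  2.56  0.07 -0.02  0.03  0.02]
 [ 1.85  1.64  0.06 -0.03  0.1   0.07]
 [ 0.17  1.82 -0.58 -0.15 -0.16  0.06]
 [-0.07  2.51 -0.58  0.06 -0.05 -0.04]]
```

```bash
cat > kin2.py <<'E'
from kin import *
SG=(-1,-1,-1,-1)
def fk2(q,P):
    d1,y1,a3,d3,a5,d5,L,ax,ay,off=P
    Z=lambda t:R.from_euler("z",t);Y=lambda t:R.from_euler("y",t)
    M=Z(-q[0]);p=np.array([0,0,d1])+M.apply([0,y1,0]);pts=[p];M=M*Y(q[1])*Z(-q[2])
    p=p+M.apply([a3,0,d3]);pts.append(p);M=M*Y(q[3]);p=p+M.apply([a5,0,d5]);pts.append(p)
    M=M*Z(-q[4])*Y(q[5]);p=p+M.apply([ax,ay,0]);M=M*Z(-q[6]+off);p=p+M.apply([0,0,L]);pts.append(p)
    return p,M,pts
P0=np.array([400,0,0,400,0,400,400,0,0,np.pi/2])
def r2(P):
    o=[]
    for q,x,y in D:
        p,M,_=fk2(q,P); o+=list((p-x)/5); o+=list((M.inv()*R.from_euler("xyz",[180,0,y],degrees=True)).as_rotvec()*100)
    return np.r_[o,(P-P0)[:9]/np.array([150,30,40,150,40,150,200,80,30])*.5]
SOL=least_squares(r2,P0); PK=SOL.x
if __name__=="__main__":
    print(SOL.cost,PK.round(2)); print((SOL.fun[:42].reshape(-1,6)*[5,5,5,.57,.57,.57]).round(1))
E
python3 kin2.py
```

```text
2.700361634218462 [ 3.0384e+02 -1.5250e+01 -4.1000e-01  5.6054e+02 -1.4700e+00  3.7253e+02
  3.5855e+02 -6.9300e+00 -1.2310e+01  1.5700e+00]
[[-0.8  0.8  2.1  0.1 -0.   0.2]
 [ 1.1 -1.2  3.4  0.3  0.1 -0.2]
 [-0.1 -0.3 -1.   0.2  0.1 -0.3]
 [-1.1 -1.4 -1.3 -0.   0.1  0.1]
 [ 2.6 -1.9 -1.5 -0.1  0.3  0.2]
 [ 0.   1.  -1.3 -0.4 -0.5  0.2]
 [ 0.6  2.8 -0.3  0.2 -0.2 -0.1]]
```

```bash
python3 -m jog '{"claw":[0,0,0,0,0,0,0,0,0,0,0],"xyz":[[0,0,-0.1],[0,0,-0.2],[0,0,-0.4],[0,0,-0.45],[0,0,-0.45],[0,0,-0.45],[0,0,-0.45],[0,0,-0.45],[0,0,-0.45],[0,0,-0.4],[0,0,0]],"twist":[[0,0,0],[0,0,0],[0,0,0],[0,0,0],[0,0,0],[0,0,0],[0,0,0],[0,0,0],[0,0,0],[0,0,0],[0,0,0]]}'; python3 -c "
from cell import readout
s=readout.read_state(); print(s['qpos'].round(4).tolist(),s['eef_pos'].round(1),s['tool_rot'],s['width'],s['gripper_force'])"
```

```text
clock: 23.02
eef_pos: [482.5, -270.5, 387.4]
tool_rot: [3.139, 0.005, 2.033]
force: [0.2, 0.4, -2.2]
width: 6.4
gripper_force: 61.0
[0.0803, 0.3639, 0.5661, 1.5002, -0.1979, 1.3297, 1.1256] [ 482.5 -270.5  387.4] [3.13916083 0.00459121 2.03345265] 6.364574278588225 60.97946047782898
```

```bash
cat > sim.py <<'E'
from kin2 import *
LO=np.array([-3.06,-.37,-1.25,.18,-1.1,.23,-2.94]);HI=np.array([3.06,2.12,1.32,2.47,4.24,1.98,2.94])
def err(q,p,M):
    x,N,_=fk2(q,PK); return np.r_[(p-x)/300,(M*N.inv()).as_rotvec()]
def step(q,p,M):
    for _ in range(6):
        e=err(q,p,M); J=np.array([(err(q+np.eye(7)[i]*1e-4,p,M)-e)/1e-4 for i in range(7)]).T
        dq=-J.T@np.linalg.solve(J@J.T+1e-4*np.eye(6),e); q=np.clip(q+dq,LO,HI)
        if np.abs(e).max()<2e-3: break
    return q
def go(q,p1,M1,n=20):
    x,N,_=fk2(q,PK); rv=(N.inv()*M1).as_rotvec()
    for k in range(1,n+1): q=step(q,x+(p1-x)*k/n,N*R.from_rotvec(rv*k/n))
    return q,np.abs(err(q,p1,M1)).max()
def segd(a,b,c,d):
    t=np.linspace(0,1,25); A=a+(b-a)*t[:,None]; B=c+(d-c)*t[:,None]; return np.linalg.norm(A[:,None]-B[None],axis=2).min()
POST=(np.array([516,27,0.]),np.array([516,27,315.]))
def clear(q):
    pts=fk2(q,PK)[2]; c=lambda s:[segd(pts[i],pts[i+1],*s) for i in (0,1,2)]
    lens=(np.array([626.5,332,224]),np.array([558,425,224]))
    return np.round([*c(POST)[1:],*c((np.array([200,330,0.]),np.array([200,330,315.])))[:2],*c(lens)[1:]])
LAB=np.array([107,4,-27.]); LENS=np.array([626.5,332])
def goal(psi,th,z):
    M=R.from_euler("xyz",[180,0,psi],degrees=True)*R.from_rotvec([-np.radians(th),0,0])
    return np.r_[LENS,z]-M.apply(LAB),M
Q0=np.array([0.0803,0.3639,0.5661,1.5002,-0.1979,1.3297,1.1256])
E
python3 - <<'E'
from sim import *
q=np.array([0.27,0.8,0.29,1.94,-0.48,0.47,1.37]); M=R.from_euler("xyz",[180,0,116.6],degrees=True)
print("sim lift",go(q,np.array([482.5,-270.5,387.4]),M)[0].round(2),Q0.round(2))
D0=R.from_euler("xyz",[180,0,116.6],degrees=True)
qa,_=go(Q0,np.array([430,-110,387.]),D0); qb,e=go(qa,np.array([430,120,387.]),D0); print("via",qb.round(2),clear(qb))
for th in (40,48):
  for psi in (70,85,100,115,128,140,155):
    p,M=goal(psi,th,150)
    n=M.apply([0,0,1]); h=np.r_[n[:2]/np.linalg.norm(n[:2]),0]
    q1,e1=go(qb,np.array([480,170,380.]),M,40)
    q2,e2=go(q1,p-h*150,M,30); q3,e3=go(q2,p,M,20)
    print(th,psi,p.round(0),"errs",np.round([e1,e2,e3],3),"q",q3.round(2),"clr",clear(q2),clear(q3))
E
```

```text
sim lift [ 0.1   0.36  0.54  1.49 -0.19  1.34  1.12] [ 0.08  0.36  0.57  1.5  -0.2   1.33  1.13]
via [-0.6   0.15  0.32  1.74 -0.05  1.26  0.19] [453. 146. 387. 523. 596. 332.]
40 70 [603. 227. 127.] errs [0. 0. 0.] q [-0.88  0.68  0.3   2.12  1.61  0.4  -2.57] clr [427. 257. 307.  98. 372. 190.] [310. 216. 300. 204. 283. 122.]
40 85 [631. 224. 127.] errs [0.    0.013 0.   ] q [-0.6   0.64  0.07  2.16  2.15  0.43 -2.73] clr [351. 213. 327. 136. 397. 198.] [249. 200. 326. 241. 300. 122.]
40 100 [659. 229. 127.] errs [0.    0.064 0.   ] q [-0.31  0.66 -0.16  2.13  2.5   0.41 -2.68] clr [267. 178. 356. 220. 409. 176.] [190. 165. 350. 295. 305. 122.]
40 115 [685. 241. 127.] errs [0.    0.994 1.156] q [ 1.43  2.12 -1.25  2.47 -1.1   0.23  2.94] clr [439. 122. 391. 562. 741. 418.] [342. 160. 396. 492. 644. 322.]
40 128 [704. 256. 127.] errs [0.    1.207 1.289] q [ 1.24  2.12 -1.25  2.47 -1.1   0.23  2.94] clr [358. 143. 395. 505. 661. 333.] [295. 204. 398. 448. 592. 303.]
40 140 [718. 274. 127.] errs [0.    0.272 0.113] q [ 0.07  0.78 -0.47  1.81 -1.1   0.23  1.81] clr [122.  43. 401. 455.
[... 633 characters left out ...]
 195. 389. 116.] [190. 164. 352. 265. 312. 125.]
48 115 [687. 242. 129.] errs [0.188 0.931 1.068] q [ 1.42  2.12 -1.25  2.47 -1.1   0.23  2.94] clr [433. 118. 391. 558. 735. 410.] [339. 164. 396. 489. 641. 320.]
48 128 [706. 258. 129.] errs [0.102 1.111 1.18 ] q [ 1.23  2.12 -1.25  2.47 -1.1   0.23  2.94] clr [354. 148. 395. 502. 657. 330.] [292. 206. 398. 445. 589. 303.]
48 140 [720. 277. 129.] errs [0.081 0.499 0.787] q [ 0.86  1.62 -1.25  2.17 -1.1   0.23  2.94] clr [186.  71. 400. 503. 517. 189.] [135.  66. 400. 473. 456. 156.]
48 155 [731. 303. 129.] errs [0.006 0.    0.   ] q [ 0.17  0.89 -0.53  1.69 -1.09  0.33  2.04] clr [123.  80. 400. 541. 433. 195.] [129. 131. 383. 496. 305. 121.]
```

```bash
cat > scan.py <<'E'
from sim import *
D0=R.from_euler("xyz",[180,0,116.6],degrees=True)
qa,_=go(Q0,np.array([430,-110,387.]),D0); qb,e=go(qa,np.array([430,120,387.]),D0)
mar=lambda q:np.minimum(q-LO,HI-q)[1:].min().round(2)
for th in (42,47):
  for psi in (40,55,65,75,85,95):
   for via in ((480,170,380.),(450,60,400.)):
    p,M=goal(psi,th,150); n=M.apply([0,0,1]); h=np.r_[n[:2]/np.linalg.norm(n[:2]),0]
    Mn=R.from_euler("xyz",[180,0,psi],degrees=True)
    q0,e0=go(qb,np.array(via),Mn,20)
    q1,e1=go(q0,np.array(via),M,30); q2,e2=go(q1,p-h*110,M,30); q3,e3=go(q2,p,M,20)
    print(th,psi,via[:2],"e",np.round([e0,e1,e2,e3],2),"m",mar(q0),mar(q1),mar(q2),mar(q3),"q0",q0.round(2),"q1",q1.round(2),"q3",q3.round(2),"clr",clear(q1)[1:4],clear(q2)[1:4],clear(q3)[[1,3,5]])
E
python3 scan.py
```

```text
42 40 (480, 170) e [0. 0. 0. 0.] m 0.65 0.59 0.62 0.46 q0 [-0.77  0.28  0.52  1.61 -0.14  1.28 -1.11] q1 [-1.33  0.32  0.62  1.88  0.62  1.12 -1.92] q3 [-1.19  0.83  0.54  1.85  0.55  0.69 -2.12] clr [161. 361. 345.] [311. 259. 222.] [228. 215. 115.]
42 40 (450, 60) e [0. 0. 0. 0.] m 0.54 0.42 0.59 0.56 q0 [-0.64  0.17  0.54  1.7  -0.09  1.3  -0.95] q1 [-1.08  0.1   0.38  2.05  0.78  1.15 -1.97] q3 [-1.06  0.78  0.32  1.85  0.75  0.79 -2.3 ] clr [113. 382. 366.] [311. 263. 223.] [228. 219. 116.]
42 55 (480, 170) e [0. 0. 0. 0.] m 0.65 0.45 0.33 0.2 q0 [-0.74  0.28  0.48  1.61 -0.13  1.28 -0.86] q1 [-1.31  0.2   0.52  2.02  0.78  0.98 -1.87] q3 [-1.16  0.77  0.56  2.02  0.92  0.43 -2.23] clr [161. 373. 334.] [273. 280. 147.] [218. 187. 123.]
42 55 (450, 60) e [0. 0. 0. 0.] m 0.54 0.3 0.43 0.38 q0 [-0.61  0.17  0.51  1.7  -0.08  1.3  -0.7 ] q1 [-0.97 -0.01  0.25  2.17  0.89  1.   -1.85] q3 [-0.97  0.72  0.26  2.02  1.15  0.61 -2.43] clr [113. 387. 373.] [273. 287. 148.] [218. 191. 123.]
42 65 (480, 170) e [0. 0. 0. 0.] m 0.65 0.37 0.16 0.04 q0 [-0.72  0.28  0.45  1.61 -0.12  1.28 -0.69
[... 4247 characters left out ...]
  0.16  0.44  1.7  -0.07  1.3  -0.19] q1 [-0.48 -0.19 -0.01  2.39  1.13  0.45 -1.5 ] q3 [-0.44  0.7  -0.23  2.22  2.19  0.77 -2.77] clr [113. 394. 408.] [207. 321. 125.] [201. 207. 124.]
47 95 (480, 170) e [0.   0.   0.03 0.  ] m 0.64 0.12 0.0 0.15 q0 [-0.66  0.27  0.36  1.61 -0.1   1.28 -0.2 ] q1 [-0.85 -0.05  0.2   2.35  1.34  0.42 -1.72] q3 [-0.33  0.7  -0.24  2.23  2.48  0.7  -2.79] clr [161. 389. 358.] [189. 338. 182.] [179. 247. 124.]
47 95 (450, 60) e [0.   0.04 0.03 0.  ] m 0.53 0.0 0.0 0.19 q0 [-0.54  0.16  0.42  1.7  -0.07  1.3  -0.02] q1 [-0.25 -0.21 -0.03  2.41  0.79  0.23 -0.92] q3 [-0.29  0.71 -0.29  2.23  2.45  0.72 -2.75] clr [108. 397. 433.] [189. 340. 182.] [179. 246. 124.]
```

```bash
cat > scan2.py <<'E'
from sim import *
D0=R.from_euler("xyz",[180,0,116.6],degrees=True)
qa,_=go(Q0,np.array([430,-110,387.]),D0); qb,e=go(qa,np.array([430,120,387.]),D0)
mar=lambda q:np.minimum(q-LO,HI-q)[1:].min().round(2)
ST=(np.array([558,425,0.]),np.array([558,425,270.]))
def cl(q):
    pts=fk2(q,PK)[2]; return np.r_[clear(q),[segd(pts[i],pts[i+1],*ST) for i in (1,2)]].round()
for th in (45,48):
  for psi in (35,45,52,60):
    p,M=goal(psi,th,145); d=M.apply([1,0,0]); via=np.array([460,150,385.])
    Mn=R.from_euler("xyz",[180,0,psi],degrees=True)
    q0,e0=go(qb,via,Mn,20); q1,e1=go(q0,via,M,30); q2,e2=go(q1,p-d*130,M,30); q3,e3=go(q2,p,M,20)
    print(th,psi,p.round(0),"e",np.round([e0,e1,e2,e3],2),"m",mar(q0),mar(q1),mar(q2),mar(q3),"q2",q2.round(2),"q3",q3.round(2)); print(cl(q1),cl(q2),cl(q3))
E
python3 scan2.py
```

```text
45 35 [548. 257. 123.] e [0. 0. 0. 0.] m 0.6 0.57 0.33 0.61 q2 [-1.3   0.76  0.52  2.14  0.7   0.66 -2.47] q3 [-1.15  0.85  0.43  1.79  0.61  0.84 -2.27]
[505. 152. 362. 335. 488. 295. 450. 312.] [430. 173. 275. 116. 316. 240. 296. 241.] [455. 233. 247. 222. 227. 110. 200. 111.]
45 45 [562. 245. 123.] e [0. 0. 0. 0.] m 0.6 0.47 0.19 0.46 q2 [-1.26  0.75  0.57  2.28  1.09  0.47 -2.65] q3 [-1.12  0.8   0.4   1.92  0.85  0.69 -2.35]
[501. 152. 370. 325. 511. 295. 475. 314.] [382. 134. 279. 102. 332. 247. 314. 261.] [420. 223. 260. 195. 239. 122. 214. 131.]
45 52 [573. 238. 123.] e [0. 0. 0. 0.] m 0.6 0.4 0.02 0.37 q2 [-1.17  0.72  0.55  2.35  1.53  0.42 -2.92] q3 [-1.09  0.78  0.39  2.    1.06  0.6  -2.43]
[497. 152. 375. 323. 528. 295. 493. 314.] [346. 111. 282. 120. 344. 247. 326. 275.] [393. 218. 267. 180. 249. 125. 225. 145.]
45 60 [587. 231. 123.] e [0.   0.   0.06 0.  ] m 0.6 0.33 0.0 0.31 q2 [-0.77  0.65  0.11  2.39  1.84  0.69 -2.94] q3 [-0.86  0.72  0.11  2.07  1.43  0.69 -2.63]
[492. 152. 380. 324. 546. 295. 513. 314.] [305.  92. 312. 154. 359. 247. 341. 289.] [360. 216. 289. 
[... 457 characters left out ...]
1]
[502. 152. 368. 310. 504. 295. 469. 314.] [391. 133. 273.  89. 331. 248. 315. 261.] [428. 222. 254. 187. 238. 123. 215. 131.]
48 52 [574. 237. 124.] e [0.   0.   0.04 0.  ] m 0.6 0.38 0.0 0.4 q2 [-1.16  0.74  0.5   2.35  1.56  0.5  -2.94] q3 [-1.11  0.8   0.39  2.01  1.12  0.63 -2.51]
[498. 152. 374. 308. 522. 295. 488. 314.] [355. 110. 278. 104. 343. 248. 327. 274.] [401. 218. 261. 170. 248. 126. 226. 145.]
48 60 [588. 231. 124.] e [0.   0.   0.08 0.  ] m 0.6 0.3 0.0 0.23 q2 [-0.7   0.68 -0.05  2.4   1.83  0.85 -2.94] q3 [-0.78  0.74 -0.05  2.08  1.51  0.85 -2.71]
[493. 152. 379. 310. 542. 295. 509. 314.] [314.  92. 310. 139. 358. 247. 342. 289.] [367. 216. 290. 160. 261. 127. 239. 160.]
```

```bash
python3 plan.py 450 150 390
```

```text
t 23.02 pos [ 482.5 -270.5  387.4] rpy [179.9   0.3 116.5] w 6.4 gf 61.0 F [ 0.2  0.4 -2.2] q [ 0.08  0.36  0.57  1.5  -0.2   1.33  1.13]
shift [ 3.908  1.586 -0.04 ]
```

```bash
python3 -m jog '{"claw":[0,0,0,0,0,0,0,0,0,0,0,0],"xyz":[[0.2,0.08,-0.01],[0.36,0.145,-0.01],[0.37,0.15,-0.01],[0.37,0.15,-0.01],[0.37,0.15,0],[0.37,0.15,0],[0.37,0.15,0],[0.37,0.15,0],[0.37,0.15,0],[0.37,0.15,0],[0.37,0.15,0],[0,0,0]],"twist":[[0,0,0],[0,0,0],[0,0,0],[0,0,0],[0,0,0],[0,0,0],[0,0,0],[0,0,0],[0,0,0],[0,0,0],[0,0,0],[0,0,0]]}'
python3 -m jog '{"claw":[0,0,0,0,0,0,0,0,0,0],"xyz":[[0.2,0.08,0],[0.2,0.08,0],[0,0,0],[0,0,0],[0,0,0],[0,0,0],[0,0,0],[0,0,0],[0,0,0],[0,0,0]],"twist":[[0,0,0],[0,0,0.03],[0,0,0.053],[0,0,0.053],[0,0,0.053],[0,0,0.053],[0,0,0.053],[0,0,0.053],[0,0,0.053],[0,0,0]]}'; python3 plan.py 450 150 390 180 0 40
```

```text
clock: 24.52
eef_pos: [447.2, 152.3, 386.4]
tool_rot: [-3.137, -0.001, 2.041]
force: [-0.7, -0.8, -1.9]
width: 6.6
gripper_force: 60.9
clock: 25.78
eef_pos: [445.0, 190.9, 387.3]
tool_rot: [-3.141, 0.003, 0.775]
force: [0.3, 0.2, -1.8]
width: 6.4
gripper_force: 60.9
t 25.77 pos [445.  190.9 387.3] rpy [-180.     0.2   44.4] w 6.4 gf 60.9 F [ 0.3  0.2 -1.8] q [-0.89  0.24  0.55  1.66 -0.13  1.28 -1.11]
shift [-0.25   0.327 -0.026]
twist [-0.      0.001   0.0245] shift after [-0.224  0.345 -0.027]
```

```bash
python3 -m jog '{"claw":[0,0,0,0,0,0,0,0],"xyz":[[0,0,0],[0,0,0],[0,0,0],[0,0,0],[0,0,0],[0,0,0],[0,0,0],[0,0,0]],"twist":[[0,0,0.024],[-0.03,0,0],[-0.05,0,0],[-0.05,0,0],[-0.05,0,0],[-0.05,0,0],[-0.026,0,0],[0,0,0]]}'; python3 plan.py 450 150 390
python3 - <<'E'
from h import *
im={n:optics.get_image(n)["color"][:,:,::-1] for n in V}
for n in im: cv2.imwrite(f"pics/{n}11.png",im[n])
s=readout.read_state(); e=s["eef_pos"]; M=R.from_euler("xyz",s["tool_rot"])
# coupon corners in tool frame (hyp tool offset vs world offset)
C=np.array([[130,0,-5.5],[130,0,-45.5],[120,0,-55.5],[-10,0,-55.5],[-10,0,-5.5],[107,4,-27]])
for nm,off,w in (("tool",0,0),("world",30,30)):
    P=e+[0,0,w]+M.apply(C+[0,0,off]); print(nm,"label",P[-1].round(0)); [print(n,proj(n,P).round(1).tolist()) for n in V]
for n in V: print(n,[(l,[(np.round(d["rect"]).tolist(),round(d["score"],2)) for d in optics.boxes_of(n,l)[:2]]) for l in ("coupon","coupon_label","lens_glass")])
print("normal",M.apply([0,1,0]))
E
```

```text
clock: 26.78
eef_pos: [444.5, 193.3, 386.8]
tool_rot: [2.337, 0.006, 0.705]
force: [0.0, -0.8, -0.6]
width: 6.9
gripper_force: 61.0
t 26.77 pos [444.5 193.3 386.8] rpy [133.9   0.3  40.4] w 6.9 gf 61.0 F [ 0.  -0.8 -0.6] q [-1.48  0.35  0.59  1.87  0.63  1.24 -2.06]
shift [-0.239  0.275  0.242]
tool label [517. 273. 410.]
side [[329.0, 107.0], [322.5, 97.0], [319.0, 95.2], [293.2, 105.6], [302.0, 119.1], [322.0, 102.8]]
top [[234.4, 160.9], [220.6, 167.1], [220.0, 172.4], [259.7, 220.7], [275.4, 210.5], [234.6, 171.3]]
world label [531. 257. 419.]
side [[334.3, 105.9], [327.7, 95.8], [324.2, 94.0], [298.4, 104.4], [307.3, 118.1], [327.2, 101.6]]
top [[241.3, 153.7], [227.6, 159.7], [227.1, 165.0], [267.3, 213.7], [282.8, 203.7], [241.7, 164.0]]
side [('coupon', []), ('coupon_label', [([300.0, 96.0, 28.0, 21.0], 0.92)]), ('lens_glass', [([321.0, 128.0, 37.0, 23.0], 0.92)])]
top [('coupon', [([222.0, 159.0, 55.0, 53.0], 0.88)]), ('coupon_label', [([221.0, 158.0, 54.0, 54.0], 0.47)]), ('lens_glass', [([182.0, 128.0, 64.0, 50.0], 0.55)])]
normal [ 0.44771176 -0.53079204  0.71959293]
```

Run:
```python
from h import *
s=readout.read_state(); e=s["eef_pos"]; M=R.from_euler("xyz",s["tool_rot"])
lab=e+M.apply([107,4,-27]); d=M.apply([1,0,0]); print(lab,d)
t=np.array([626.5,332,145])-100*d; t[2]=145
print((M.inv().apply(t-lab)/100).round(3), t+e-lab)
from sim import *
q=s["qpos"]; print(fk2(q,PK)[0])
q2,er=go(q,fk2(q,PK)[0]+t-lab,M,30); q3,er3=go(q2,fk2(q,PK)[0]+t-lab+100*d,M,20); print(er,er3,q2.round(2),q3.round(2),clear(q2),clear(q3)); print([p.round(0) for p in fk2(q2,PK)[2]])
```

```text
[517.32237432 273.36470498 410.4859987 ] [0.76589481 0.6429652  0.00094245]
[ 0.211 -1.735  2.026] [478.67897502 186.16928572 123.26886236]
[431.62362639 214.78686809 384.95159971]
4.649344949333075e-08 5.566904270892791e-09 [-1.35  0.81  0.58  2.11  0.7   0.6  -2.4 ] [-1.23  0.87  0.5   1.83  0.63  0.76 -2.25] [441. 189. 267. 122. 308. 215.] [467. 248. 245. 204. 244. 116.]
[array([ 15.,  -3., 304.]), array([104., 392., 691.]), array([286., 399., 366.]), array([464., 209., 119.])]
```

```bash
python3 -m jog '{"claw":[0,0,0,0,0],"xyz":[[0.02,-0.15,0.18],[0.03,-0.25,0.29],[0.03,-0.25,0.29],[0.03,-0.25,0.29],[0,0,0]],"twist":[[0,0,0],[0,0,0],[0,0,0],[0,0,0],[0,0,0]]}'
python3 -m jog '{"claw":[0,0,0,0,0],"xyz":[[0.03,-0.25,0.29],[0.03,-0.25,0.29],[0.03,-0.25,0.29],[0.011,-0.085,0.106],[0,0,0]],"twist":[[0,0,0],[0,0,0],[0,0,0],[0,0,0],[0,0,0]]}'
python3 - <<'E'
from h import *
im={n:optics.get_image(n)["color"][:,:,::-1] for n in V}
for n in im: cv2.imwrite(f"pics/{n}12.png",im[n])
s=readout.read_state(); e=s["eef_pos"]; M=R.from_euler("xyz",s["tool_rot"]); print(e,s["qpos"].round(2),s["width"],s["force"])
C=np.array([[130,0,-5.5],[130,0,-45.5],[120,0,-55.5],[-10,0,-55.5],[-10,0,-5.5],[107,4,-27]])
P=e+M.apply(C); print("label",P[-1].round(1)); [print(n,proj(n,P).round(1).tolist()) for n in V]
for n in V:
    print(n,[(l,[(np.round(d["rect"]).tolist(),round(d["score"],2)) for d in optics.boxes_of(n,l)[:1]]) for l in ("coupon","coupon_label","lens_glass","magnifier")])
    a=np.abs(im[n].astype(int)-cv2.imread(f"pics/{n}9.png").astype(int)).sum(2)
    q=proj(n,P); x0,x1=int(q[:,0].min())-4,int(q[:,0].max())+6;y0,y1=int(q[:,1].min())-4,int(q[:,1].max())+5; print(x0,y0)
    g=im[n].astype(int).sum(2)
    for r in range(y0,y1): print(r,''.join('#' if g[r,c]>520 else ('+' if a[r,c]>90 else '.') for c in range(x0,x1)))
E
```

```text
clock: 27.8
eef_pos: [462.1, 188.4, 249.6]
tool_rot: [2.336, 0.004, 0.699]
force: [0.4, -0.8, -0.5]
width: 6.4
gripper_force: 61.0
clock: 28.42
eef_pos: [479.0, 186.8, 123.8]
tool_rot: [2.336, -0.0, 0.7]
force: [0.8, 1.0, -1.6]
width: 6.7
gripper_force: 61.0
[479.03691418 187.00665842 124.41555035] [-1.35  0.82  0.57  2.09  0.7   0.62 -2.4 ] 6.693492844437643 [ 0.83864291 -0.0321812  -0.79077751]
label [550.1 268.6 146.2]
side [[335.1, 174.0], [329.3, 165.2], [326.2, 163.9], [303.8, 177.7], [311.6, 189.5], [328.9, 171.2]]
top [[257.4, 166.9], [247.7, 171.8], [247.4, 175.8], [277.3, 212.0], [288.6, 204.5], [258.0, 174.9]]
side [('coupon', [([307.0, 163.0, 24.0, 28.0], 0.75)]), ('coupon_label', [([311.0, 165.0, 20.0, 23.0], 0.61)]), ('lens_glass', [([319.0, 128.0, 41.0, 26.0], 0.65)]), ('magnifier', [([318.0, 128.0, 36.0, 25.0], 0.68)])]
299 159
159 ..........................................
160 +.........................................
161 ................................#########.
162 ................................##########
163 ................................####...###
164 .....
[... 3950 characters left out ...]
+++.######.+++.########+++++
204 ............+++++++..++++++..###.+++++########+++++
205 .............++++++..++++++++..++++++++######+++..+
206 .............+++++++.++++++++.+++++++++.###++++++++
207 .............+++++++.++++++++.++++++++++#.+++++++++
208 .............+++++++.++++++++.++++++++..+++++++++++
209 ..............++++++..+++++++++++++++..++++++++++++
210 .............+++++++..++++++++++++++.++++++++++++++
211 ..............++++++.+.+++++++.++++++++++++++++++++
212 ..............++++++.+.++++++++++++++++++++++++++++
213 ..........+++.++++++.+.++++++++++++++++++++++++++++
214 ..........+...++++++...++++++++++++++++++++++++++++
215 .+++....+.......++++++.++++++++++++++++++++++++++++
```

```bash
python3 -m jog '{"claw":[0,0,0,0,0,0,0],"xyz":[[0.1,0,0],[0.2,0,0],[0.25,0,0],[0.2,0,0],[0.15,0,0],[0.1,0,0],[0,0,0]],"twist":[[0,0,0],[0,0,0],[0,0,0],[0,0,0],[0,0,0],[0,0,0],[0,0,0]]}'
python3 - <<'E'
from h import *
im={n:optics.get_image(n)["color"][:,:,::-1] for n in V}
for n in im: cv2.imwrite(f"pics/{n}13.png",im[n])
s=readout.read_state(); e=s["eef_pos"]; M=R.from_euler("xyz",s["tool_rot"]); print(e,s["qpos"].round(2),s["width"],s["force"],s["gripper_force"])
print("label",e+M.apply([107,4,-27]),"normal ang",np.degrees(np.arccos(M.apply([0,1,0])[2])))
for n in V:
    c=[(180,120,265,200),(300,105,370,200)][n=="side"]; x0,y0,x1,y1=c
    a=np.abs(im[n].astype(int)-cv2.imread(f"pics/{n}9.png").astype(int)).sum(2)
    q=proj(n,e+M.apply([107,4,-27]))[0]; print(n,"label px",q,"lens px",proj(n,[626.5,332,224]))
    for r in range(y0,y1): print(r,''.join('#' if a[r,c]>90 else '.' for c in range(x0,x1)))
E
```

```text
clock: 29.8
eef_pos: [555.3, 251.2, 122.7]
tool_rot: [2.337, -0.0, 0.7]
force: [-0.3, -1.1, -2.1]
width: 6.7
gripper_force: 61.0
[554.39559139 250.35758932 122.74451494] [-1.23  0.87  0.49  1.82  0.62  0.77 -2.25] 6.599954731328403 [ 0.09203994 -0.10740629 -2.2325028 ] 61.02383494377136
label [625.5698961  332.00146123 144.2502474 ] normal ang 43.90946244918857
side label px [344.13992389 161.94821458] lens px [[345.66634344 143.42335503]]
105 ..............######..................................................
106 ..............######..................................................
107 ..............#######.................................................
108 ..............#######.................................................
109 ..............#######.................................................
110 ..............#######.................................................
111 ..............#######.................................................
112 ..............#######.................................................
113 ..............######................................
[... 13047 characters left out ...]
......##.....################.#####################......########.####
193 .....................######...#############..########.##########.........#######.####
194 .................#############....#####.......########..########........########.####
195 ...............##..######.#####................##.####....#####.........#########.###
196 ............#######.######..####.###.................##...####...........############
197 ..........############.#####.######......................#.#.............############
198 .........##############.#####.####.......................................############
199 ........#################..##..####......................................########..##
```

```bash
python3 -m jog '{"claw":[0,0,0,0],"xyz":[[0,0,0],[0,0,0],[0,0,0],[0,0,0]],"twist":[[0,0,0],[0,0,0],[0,0,0],[0,0,0]]}'; python3 -c "
from cell import order
print(order.finish_job())"
```

```text
clock: 30.4
eef_pos: [554.8, 250.9, 122.9]
tool_rot: [2.337, -0.0, 0.7]
force: [-0.5, 0.0, -1.4]
width: 7.0
gripper_force: 61.0
the job is handed in; nothing more can be done
None
```

The job is handed in at 30.4 s, no verdict returned: the magnifier hangs on its stand, let go, and the gripper holds the coupon label up (normal about 44° from vertical), by my measurements within about 3 mm of the lens axis and 77 mm below the glass.

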